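Rinse the drip plates on the balcony rinsing board

TASK

Rinse the dirty drip plates (there may be two, three or four): slide each along the rinsing board, without lifting it off the board, until it drops flat into an empty pocket, one plate to a pocket, and push the drain lever over to open. Once all are seated and the drain is open, take the spray wand and aim its nozzle at the middle of each plate in turn, in the order green, blue, yellow, red (passing over any that is not there), from roughly 10 to 20 cm and held steady for four seconds. Then lay the wand back in its cradle and push the lever back to shut, with all plates still seated and the glass mister and the stack of saucers left standing where they are.

Things in the scene. Friction and masses are not known exactly. Their poses are not given: they have to be found in the camera images.
- board: Fixed rinsing board 278 x 391 mm, low 8 mm kerb all round (top 28 mm above table). Origin: centre, on the table; x away from the robot, z up. Near half (x -131 to +8 mm): flat sliding surface at height 18 mm, where plates start, one before a pocket. Far half: four pockets side by side in y, each 106 (x) by 81 (y) mm, 6 mm deep, between 9 mm webs level with the surface.
- pocket0 (a point): Centre of the floor of pocket 0 of the board, 12 mm above the table; at x = 61.5 mm, y = -135 mm in the board's frame; axes as the board's.
- pocket1 (a point): Centre of the floor of pocket 1 of the board, 12 mm above the table; at x = 61.5 mm, y = -45 mm in the board's frame; axes as the board's.
- pocket2 (a point): Centre of the floor of pocket 2 of the board, 12 mm above the table; at x = 61.5 mm, y = 45 mm in the board's frame; axes as the board's.
- pocket3 (a point): Centre of the floor of pocket 3 of the board, 12 mm above the table; at x = 61.5 mm, y = 135 mm in the board's frame; axes as the board's.
- plate_green: Loose green drip plate 100 (x) by 75 (y) by 8 mm, about 0.12 kg; on top, in the middle, a grip rib 12 mm thick (x), 50 mm long (y), top 38 mm above the underside. Origin: centre of the underside. Fits any pocket, its x along the board's x, 3 mm to spare each side; origin height 12 mm when seated, 18 mm on the sliding surface. May be absent.
- plate_blue: Loose blue drip plate 100 (x) by 75 (y) by 8 mm, about 0.12 kg; on top, in the middle, a grip rib 12 mm thick (x), 50 mm long (y), top 38 mm above the underside. Origin: centre of the underside. Fits any pocket, its x along the board's x, 3 mm to spare each side; origin height 12 mm when seated, 18 mm on the sliding surface. May be absent.
- plate_yellow: Loose yellow drip plate 100 (x) by 75 (y) by 8 mm, about 0.12 kg; on top, in the middle, a grip rib 12 mm thick (x), 50 mm long (y), top 38 mm above the underside. Origin: centre of the underside. Fits any pocket, its x along the board's x, 3 mm to spare each side; origin height 12 mm when seated, 18 mm on the sliding surface. May be absent.
- plate_red: Loose red drip plate 100 (x) by 75 (y) by 8 mm, about 0.12 kg; on top, in the middle, a grip rib 12 mm thick (x), 50 mm long (y), top 38 mm above the underside. Origin: centre of the underside. Fits any pocket, its x along the board's x, 3 mm to spare each side; origin height 12 mm when seated, 18 mm on the sliding surface. May be absent.
- wand: Loose cordless orange spray wand, about 0.25 kg: a straight bar 180 mm long (x), 28 mm wide (y), 30 mm high (z), with a black rubber grip in the middle and a nozzle at the +x end pointing forward and 60 degrees downward. Origin at the centre of the bar's underside, near its centre of mass.
- nozzle: The wand's nozzle, rigidly part of the wand. Origin at the exit, 124 mm ahead (+x) of the wand's origin and 14 mm below its underside; its x axis is the spray direction: 60 degrees below the wand's +x axis when the wand is level. It always sprays; there is no trigger.
- cradle: Fixed black wand cradle: base 150 x 70 x 8 mm, two 16 mm thick saddles at x = -60 and +60 mm with floors at height 35 mm, cheeks 38 mm apart (y) up to 53 mm; open between the saddles, so fingers reach round the wand. Origin: centre of the underside, x along the wand. The wand starts in it, same x direction, middle over middle. Beside the board, the drain lever on the other side; may be swapped.
- drain (a joint): Drain lever angle, rad: 0 shut (leaning to the -x of its housing, 0.5 rad from upright), 1.0 fully open (leaning to +x). It stays where it is left; a light push moves it.
- drain_base: Fixed grey housing of the red drain lever, beside the board. Origin at the centre of the underside; x is the direction in which the lever opens.
- drain_tip (a point): Centre of the red ball, 26 mm across, on the tip of the drain lever; 80 mm from the pivot, which lies 22 mm above the housing's origin. The lever swings in the housing's x-z plane; the ball is 92 mm above the table at either end of its swing, 102 mm when upright.
- mister: Bystander: green glass plant mister, 72 mm across, 160 mm high. Origin at its underside. Leave it alone.
- saucers: Bystander: stack of terracotta saucers, 112 mm across, 36 mm high. Origin at its underside. Leave it alone.
Not all that is in view belongs to the job. Of the things that look like the plate_yellow, the largest one is meant.

How it is judged:
By the outcome, as a careful person would: the job done as asked, in the order asked, and still so for the second after the job is handed in, with the robot touching nothing.
Of plate_green, plate_blue, plate_yellow, plate_red only 2 to 4 are there at a start; the rules pass over those that are not, and their reading is None.
At some moment in a run one of plate_green, plate_blue, plate_yellow, plate_red may be knocked a few centimetres aside while the robot is not near it.
It also fails if it takes over 210 s, if anything falls off the work surface, if the arm or the gripper's body presses on something with over 40 N, if the wrist force passes 120 N, or if a joint passes its speed limit or range.

ROBOT

A 6-joint arm with a two-finger parallel gripper is mounted at the origin on the work surface. World frame = base frame: x ahead of the robot, y to its left, z up, the work surface at z = 0. Lengths are in m, angles in degrees, forces in N, time in s.
With the tool pointing down it reaches from about 0.4 to 0.825 m from the base axis. Payload 7 kg.
Tool frame: the origin (TCP) lies midway between the tips of the shut fingers; the grasp point (between the pads) lies 19 mm behind it; z points along the fingers, x is the direction in which the jaws open and shut, and the axes are right-handed (so a half turn about z gives the same grasp; the last joint's range is limited). The gripper opens to 85 mm and grips with 20 to 120 N. Pads are 22 mm wide; open, the fingers measure 114 mm over their backs; the gripper's body (76 mm by 85 mm) begins 54 mm behind the grasp point. The pads swing forward as they close: fully open they stand 13 mm farther back than shut.
Start: joints at [92.367, 20.546, 0.682, 0, -70.136, -16.507], TCP at [0.165, 0.655, 0.21] pointing down, gripper open.
Joint ranges: [-176.03, 176.03], [-82.01, 121.73], [-58.28, 71.71], [-173.87, 95.51], [-174.79, -0.11], [-173.66, 173.66]. Speed limits (degrees/s): [136.94, 136.94, 172.46, 180, 180, 180].

INTERFACE

Orientations are given as a 3x3 rotation matrix whose columns are the frame's x, y, z axes.
In Python, from cell import arm, cams, finder gives the robot as it stands.
- The arm moves only by the tool jog_arm, never from a script. Its argument "increments" is text: rows parted by semicolons, each of 7 numbers parted by spaces: the opening, from 0 (shut) to 1 (fully open), then the shift along the tool's x, y, z in cm, then the turn, a rotation vector about the tool's x, y, z in rad. In form: jaw x y z wx wy wz; .... A call has exactly 8 rows; each row is the pose to reach, as a shift and turn from the pose commanded when the call began, along the tool's axes at that moment; what a row does not reach only later rows make up. A row lasts 1/10 s, in which the tool goes at most 50 mm and 8.59 degrees, less where a joint would pass 70% of its speed; a pose out of reach is approached as far as the arm can. A call with a gripper value outside its range is refused whole. The fingers move at their own pace and stop on an object; the grip force is fixed at half the most. Time passes only in rows, so rows that repeat a pose let the fingers close, or fill a call up. It gives the time, the measured TCP pose, the force and the opening at its end, in the units of the state.
- arm.get_obs(): the state, without advancing time (a new reading comes with each control period).
- cams.snapshot(name): name is "scene" or "top" or "wrist"; returns the picture (384x512x3 uint8, blue, green, red); there is no depth.
- cams.camera_params(name): a dict with "vertical_fov" (degrees; the focal length in pixels is half the picture's height over the tangent of half this angle, whatever the lens; pixels are square), "cx", "cy" (the principal point, pixels), "R" (3x3) and "t" (3): a world point X has camera coordinates R X + t; the wrist camera has in their place "hand_eye" (4x4, takes a point from camera to tool coordinates, whose origin is the TCP and whose axes are the tool frame's). Camera axes: x right, y down, z forward; pixel columns grow to the right and rows downward; lengths in m; the calibration is good to about 2 mm. A picture is of the moment at which its call begins: read the wrist's pose just before it. camera_params takes no time and is no camera call.
- arm.finish_job(): hands the job in, once; it reports no verdict.
Trained networks look in the newest picture that a camera, given by its name, has taken for a name from the list of things; names that differ only in an ending like _2 or _b are one class to them, and where a whole thing is asked for, a point or a joint stands for the part that bears it (a point fixed in the world has none). Each returns a list of dicts, best first, with "p" (0 to 1); they miss things now and then, are a little off and sometimes report something else, mostly with a low value. They report only what shows in the picture. A call takes as long as a camera call. They do not tell look-alikes from the thing itself.
- finder.recognise(target, camera): "box" ([left, top, right, bottom] as shares, 0 to 1, of the picture: columns of its width, rows of its height, round what is visible of it).
- finder.tip_of(target, camera): "centre" ([row, column] as shares, 0 to 1, of the picture: columns of its width, rows of its height: a listed point, or the origin of a listed thing).
The state is a dict: "t": time; "q": joint angles; "joint_vel": joint speeds; "effort": joint torques, N m; "position": TCP position; "eef_rot": TCP orientation; "ft_force": force on the tool from outside, world axes, zero at the start; "wrist_torque": the same for the moment, N m; "grip_width": finger opening in m.
Only numpy, scipy, OpenCV 4.12 (cv2) and the standard library are available. Lean on these libraries where they do the work, as an engineer would, in place of code of your own. Each camera call takes 0.05 s, during which the arm holds its last target. There are 200 camera calls.

## Working session

There is one attempt and no reset: what is moved stays moved. The work goes in short steps, Python scripts to look and compute and a tool call to move; the robot and the scene stay as the last step left them, time stands still between calls to the robot, and variables do not carry over. Pictures are saved under pics/ and viewed, about 12 in all and at most 16, crops included, and the job is handed in when it is done.

Besides the shell and the picture viewer there is one more tool, called after "Request:" as name(argument=value, ...) on one line, values as JSON. jog_arm: Moves the arm, as the interface text tells. Its arguments: {"type":"object","properties":{"increments":{"type":"string"}},"required":["increments"]}

```bash
ls; mkdir -p pics; cat > h.py <<'E'
import numpy as np, cv2
from cell import arm, cams, finder
def snap(n,f=None):
    im=cams.snapshot(n)
    if f: cv2.imwrite('pics/'+f,im)
    return im
def par(n,obs=None):
    p=cams.camera_params(n); f=192/np.tan(np.radians(p['vertical_fov'])/2)
    if 'R' in p: R=np.array(p['R']);t=np.array(p['t'])
    else:
        H=np.array(p['hand_eye']);o=obs or arm.get_obs()
        T=np.eye(4);T[:3,:3]=o['eef_rot'];T[:3,3]=o['position']
        M=np.linalg.inv(T@H);R=M[:3,:3];t=M[:3,3]
    return f,p['cx'],p['cy'],R,t
def back(n,u,v,z,obs=None):
    f,cx,cy,R,t=par(n,obs); d=R.T@np.array([(u-cx)/f,(v-cy)/f,1]); c=-R.T@t
    return c+d*(z-c[2])/d[2]
def proj(n,X,obs=None):
    f,cx,cy,R,t=par(n,obs); c=R@np.array(X)+t
    return np.array([cx+f*c[0]/c[2],cy+f*c[1]/c[2]])
E
python3 - <<'E'
from h import *
np.set_printoptions(precision=3,suppress=True)
o=arm.get_obs();print(o['t'],o['position'],np.array(o['eef_rot']),o['ft_force'],o['grip_width'])
for n in ('top','scene','wrist'):
    im=snap(n,n+'0.png'); print(n,cams.camera_params(n))
    for x,z in (('board',0),('plate_green',.018),('plate_blue',.018),('plate_yellow',.018),('plate_red',.018),('wand',.035),('nozzle',.021),('cradle',0),('drain_base',0),('drain_tip',.092),('pocket0',.012),('pocket1',.012),('pocket2',.012),('pocket3',.012),('mister',0),('saucers',0)):
        for r in finder.tip_of(x,n)[:2]:
            v,u=r['centre'][0]*384,r['centre'][1]*512
            print(x,round(r['p'],2),round(u),round(v),back(n,u,v,z))
E
```

```text
pics
0.0 [0.165 0.654 0.209] [[-0.244 -0.97  -0.   ]
 [-0.97   0.244 -0.002]
 [ 0.002 -0.    -1.   ]] [-0.282 -0.481 -0.248] 0.08526293827205998
top {'vertical_fov': 49.18983576683966, 'cx': 252.411137172442, 'cy': 193.24914005050775, 'R': array([[ 0.006, -1.   ,  0.014],
       [-0.994, -0.007, -0.112],
       [ 0.112, -0.013, -0.994]]), 't': array([-0.023,  0.545,  1.3  ])}
plate_green 0.7 283 202 [ 0.518 -0.117  0.018]
plate_yellow 0.98 288 266 [ 0.318 -0.133  0.018]
plate_yellow 0.89 229 208 [0.498 0.055 0.018]
wand 0.81 128 206 [0.5   0.372 0.035]
nozzle 0.54 125 170 [0.618 0.388 0.021]
cradle 0.56 133 208 [0.499 0.364 0.   ]
cradle 0.38 228 209 [0.496 0.058 0.   ]
drain_base 0.66 352 223 [ 0.455 -0.342  0.   ]
drain_tip 0.61 367 227 [ 0.439 -0.364  0.092]
pocket0 0.85 280 169 [ 0.627 -0.108  0.012]
pocket0 0.78 225 172 [0.614 0.068 0.012]
pocket1 0.85 280 169 [ 0.627 -0.108  0.012]
pocket1 0.78 225 172 [0.614 0.068 0.012]
pocket2 0.85 280 169 [ 0.627 -0.108  0.012]
pocket2 0.78 225 172 [0.614 0.068 0.012]
pocket3 0.85 280 169 [ 0.627 -0.108  0.012]
pocket3 0.78 225 172 [0.614 0
[... 972 characters left out ...]
0.092]
pocket0 0.85 188 213 [ 0.64  -0.112  0.012]
pocket0 0.84 281 250 [0.614 0.156 0.012]
pocket1 0.85 188 213 [ 0.64  -0.112  0.012]
pocket1 0.84 281 250 [0.614 0.156 0.012]
pocket2 0.85 188 213 [ 0.64  -0.112  0.012]
pocket2 0.84 281 250 [0.614 0.156 0.012]
pocket3 0.85 188 213 [ 0.64  -0.112  0.012]
pocket3 0.84 281 250 [0.614 0.156 0.012]
mister 0.56 103 191 [ 0.692 -0.384 -0.   ]
saucers 0.84 354 327 [0.702 0.378 0.   ]
wrist {'vertical_fov': 64.7696327704176, 'cx': 255.09742832469638, 'cy': 188.2619584718552, 'hand_eye': array([[ 1.   , -0.001,  0.   ,  0.002],
       [ 0.001,  0.961,  0.278, -0.071],
       [-0.001, -0.278,  0.961, -0.164],
       [ 0.   ,  0.   ,  0.   ,  1.   ]])}
```

```bash
python3 - <<'E'
import cv2
a=cv2.imread('pics/top0.png')[110:310,90:420];b=cv2.imread('pics/scene0.png')
cv2.imwrite('pics/t1.png',cv2.resize(a,(792,480),interpolation=cv2.INTER_CUBIC))
cv2.imwrite('pics/s1.png',cv2.resize(b[90:360,60:440],(798,567),interpolation=cv2.INTER_CUBIC))
E
```

```text
(no output)
```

View pics/t1.png

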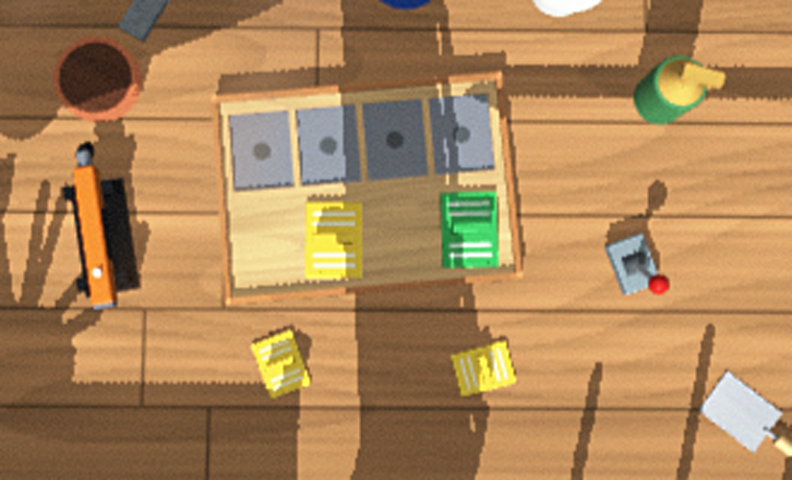

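View pics/s1.png

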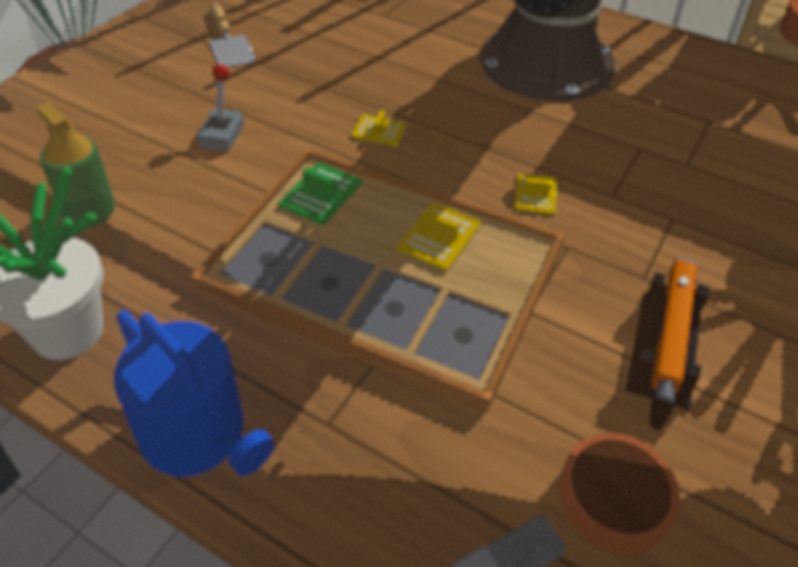

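Plates present: green (top px 283,202) and yellow. Three things look like the yellow plate: the one on the board at (229,208), and loose ones at (207,261) and (291,263). The one on the board is clearly the largest (about 23x32 px against 17x23 px) and sits before a pocket, and the enlarged crop confirms it. There is no blue or red plate. Next I move the wrist camera over the board.

Request:
jog_arm(increments="1 57 -55 -9 0 0 1.24;1 57 -55 -9 0 0 1.24;1 57 -55 -9 0 0 1.24;1 57 -55 -9 0 0 1.24;1 57 -55 -9 0 0 1.24;1 57 -55 -9 0 0 1.24;1 57 -55 -9 0 0 1.24;1 57 -55 -9 0 0 1.24")

```text
t: 3.35
position: [0.3632, 0.3079, 0.2558]
eef_rot: [[-0.993, -0.118, 0.001], [-0.118, 0.993, 0.001], [-0.001, 0.001, -1.0]]
ft_force: [1.5, -0.6, -0.2]
grip_width: 0.0855
```

```bash
cat >> h.py <<'E'
np.set_printoptions(precision=3,suppress=True)
from scipy.spatial.transform import Rotation as Ro
def down(yaw):  # tool pointing down, tool x at yaw deg
    c,s=np.cos(np.radians(yaw)),np.sin(np.radians(yaw))
    return np.array([[c,s,0],[s,-c,0],[0,0,-1]])
def go(p,R=None,s=''):
    o=arm.get_obs();E=np.array(o['eef_rot'])
    R=E if R is None else R
    print(s,'cm',E.T@(np.array(p)-o['position'])*100,'rot',Ro.from_matrix(E.T@R).as_rotvec())
def st():
    o=arm.get_obs();E=np.array(o['eef_rot'])
    print('t',o['t'],'pos',np.array(o['position']),'yaw',np.degrees(np.arctan2(E[1,0],E[0,0])),'z',E[:,2],'F',np.array(o['ft_force']),'grip',o['grip_width'],'q',np.array(o['q']));return o
E
python3 -c "
from h import *
st();go([.56,-.03,.30],down(-175.5))"
```

```text
t 3.35 pos [0.363 0.308 0.256] yaw -173.2116491817802 z [ 0.001  0.001 -1.   ] F [ 1.488 -0.59  -0.239] grip 0.08550496789113643 q [ 64.054  -0.314 -19.189   0.008 -71.062 -57.268]
 cm [-15.551 -35.881  -4.435] rot [0.001 0.001 0.04 ]
```

Request:
jog_arm(increments="1 -15.5 -36 -4.5 0 0 0.04;1 -15.5 -36 -4.5 0 0 0.04;1 -15.5 -36 -4.5 0 0 0.04;1 -15.5 -36 -4.5 0 0 0.04;1 -15.5 -36 -4.5 0 0 0.04;1 -15.5 -36 -4.5 0 0 0.04;1 -15.5 -36 -4.5 0 0 0.04;1 -15.5 -36 -4.5 0 0 0.04")

```text
t: 4.15
position: [0.5618, -0.0306, 0.3007]
eef_rot: [[-0.997, -0.083, 0.001], [-0.083, 0.997, 0.0], [-0.001, 0.0, -1.0]]
ft_force: [0.5, 0.2, 0.2]
grip_width: 0.0857
```

```bash
python3 - <<'E'
from h import *
o=st();im=snap('wrist','w1.png')
cv2.imwrite('pics/w1b.png',cv2.resize(im,(800,600),interpolation=cv2.INTER_CUBIC))
hsv=cv2.cvtColor(im,cv2.COLOR_BGR2HSV)
for n,lo,hi in (('g',(50,120,50),(75,255,255)),('y',(22,150,90),(34,255,255)),('r',(0,180,90),(4,255,255)),('o',(6,200,90),(17,255,255))):
    m=cv2.inRange(hsv,lo,hi)
    for c in cv2.findContours(m,cv2.RETR_EXTERNAL,cv2.CHAIN_APPROX_NONE)[0]:
        if cv2.contourArea(c)>60: print(n,cv2.contourArea(c),cv2.minAreaRect(c))
for x,z in (('plate_green',.018),('plate_yellow',.018),('wand',.035),('nozzle',.021),('cradle',0),('drain_base',0),('drain_tip',.092),('pocket0',.012),('saucers',0)):
    for r in finder.tip_of(x,'wrist')[:4]:
        v,u=r['centre'][0]*384,r['centre'][1]*512
        print(x,round(r['p'],2),round(u),round(v),back('wrist',u,v,z,o))
E
```

```text
t 4.15 pos [ 0.562 -0.031  0.301] yaw -175.2138879580031 z [ 0.001  0.    -1.   ] F [0.516 0.214 0.209] grip 0.08566330590265996 q [ 16.816   7.26   -5.233   0.007 -77.462 -12.031]
g 3963.5 ((299.1463928222656, 85.91395568847656), (73.44845581054688, 56.89006805419922), 3.2397005558013916)
y 754.5 ((389.23846435546875, 249.7076873779297), (30.784732818603516, 37.80119705200195), 74.74488067626953)
y 2890.5 ((294.1218566894531, 208.79441833496094), (65.76103210449219, 46.738067626953125), 4.085616588592529)
y 2126.0 ((425.33795166015625, 83.05518341064453), (57.301387786865234, 44.01410675048828), 85.2363510131836)
plate_green 0.8 297 86 [ 0.51  -0.127  0.018]
plate_yellow 0.87 423 82 [ 0.337 -0.147  0.018]
plate_yellow 0.8 295 209 [0.492 0.055 0.018]
plate_yellow 0.6 381 250 [0.343 0.113 0.018]
pocket0 0.96 208 149 [ 0.632 -0.028  0.012]
pocket0 0.95 206 82 [ 0.638 -0.123  0.012]
pocket0 0.65 216 259 [0.612 0.156 0.012]
pocket0 0.61 209 208 [0.627 0.066 0.012]
```

View pics/w1b.png

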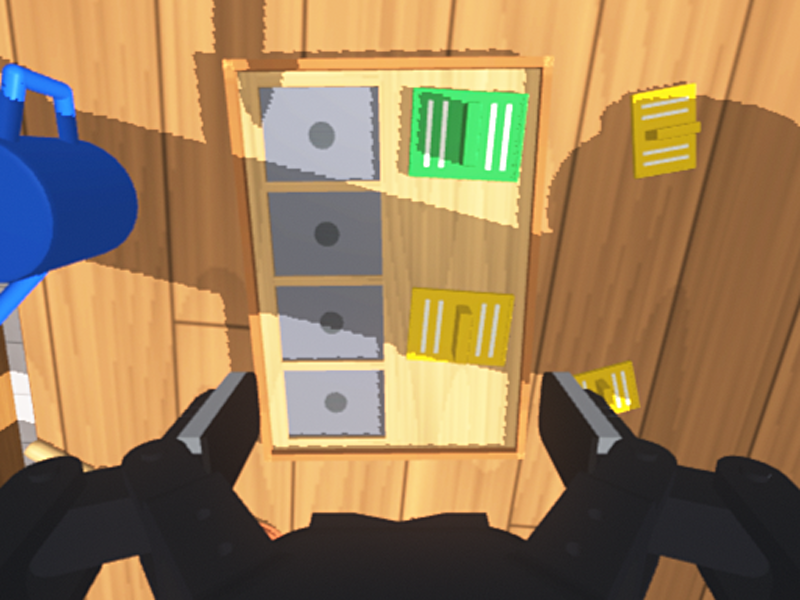

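```bash
cat > fit.py <<'E'
from h import *
from scipy.optimize import least_squares
def fit(n,pts,px,o=None,z0=0):
    px=np.array(px)
    def r(a):
        c,s=np.cos(a[2]),np.sin(a[2])
        return np.concatenate([proj(n,[a[0]+c*p[0]-s*p[1],a[1]+s*p[0]+c*p[1],z0+p[2]],o)-q for p,q in zip(pts,px)])
    s=least_squares(r,[.5,0,0],loss='soft_l1')
    return s.x[:2],np.degrees(s.x[2]),r(s.x).round(1)
B=[(.0615,y,.012) for y in (-.135,-.045,.045,.135)]+[(.139,-.1955,.028),(-.139,-.1955,.028),(-.139,.1955,.028),(.139,.1955,.028)]
P=[(.05,-.0375,.008),(-.05,-.0375,.008),(-.05,.0375,.008),(.05,.0375,.008)]
E
python3 - <<'E'
from fit import *
s=.64
b=np.array([(321,135),(327,234),(331,322),(336,402),(224,62),(553,58),(522,458),(266,458)])*s
o=arm.get_obs()
X,a,r=fit('wrist',B,b,o);print('board',X,a,r)
c,s_=np.cos(np.radians(a)),np.sin(np.radians(a));Rb=np.array([[c,-s_],[s_,c]])
for y in(-.135,-.045,.045,.135): print(X+Rb@[.0615,y])
for k,p in (('g',[(413,89),(527,93),(521,181),(410,176)]),('y',[(413,289),(514,294),(508,366),(407,358)])):
    Y,a2,r=fit('wrist',P,np.array(p)*s,o,.018);print(k,Y,a2,r,'in board',Rb.T@(Y-X))
E
```

```text
board [0.564 0.016] 5.39885046042117 [ 0.5  0.3 -0.1  0.1  0.2  0.5 -0.4  0.3 -0.9 -1.6  0.6 -1.1  1.2  0.8
 -1.5  2.1]
[ 0.638 -0.112]
[ 0.629 -0.023]
[0.621 0.067]
[0.612 0.156]
g [ 0.507 -0.122] 3.2902115174090136 [-0.2 -0.4  1.3 -0.8 -0.4  0.3 -0.2  1.5] in board [-0.069 -0.133]
y [0.492 0.056] 1.5439892339645638 [-0.4 -0.5  1.2  0.  -1.  -0.4  0.3  1.3] in board [-0.068  0.046]
```

Request:
jog_arm(increments="0.5 6.2 -8.6 20 0 0 -0.01;0.5 6.2 -8.6 20 0 0 -0.01;0.5 6.2 -8.6 20 0 0 -0.01;0.5 6.2 -8.6 20 0 0 -0.01;0.5 6.2 -8.6 20 0 0 -0.01;0.5 6.2 -8.6 20 0 0 -0.01;0.5 6.2 -8.6 22 0 0 -0.01;0.5 6.2 -8.6 24 0 0 -0.01")

```text
t: 5.45
position: [0.5086, -0.1183, 0.0617]
eef_rot: [[-0.995, -0.095, 0.004], [-0.095, 0.995, 0.0], [-0.004, -0.0, -1.0]]
ft_force: [-0.2, 0.1, -0.3]
grip_width: 0.0428
```

```bash
python3 - <<'E'
from h import *
o=st();im=snap('wrist','w2.png')
go([.507,-.122,.033],down(-174.6))
hsv=cv2.cvtColor(im,cv2.COLOR_BGR2HSV)
cv2.imwrite('pics/w2b.png',cv2.resize(im,(640,480)))
E
```

```text
t 5.45 pos [ 0.509 -0.118  0.062] yaw -174.5262084292041 z [ 0.004  0.    -1.   ] F [-0.233  0.062 -0.272] grip 0.04276480386013446 q [  8.482  14.709 -29.707   0.044 -45.35   -3.039]
 cm [-0.037 -0.389  2.532] rot [ 0.    -0.001  0.   ]
```

View pics/w2b.png

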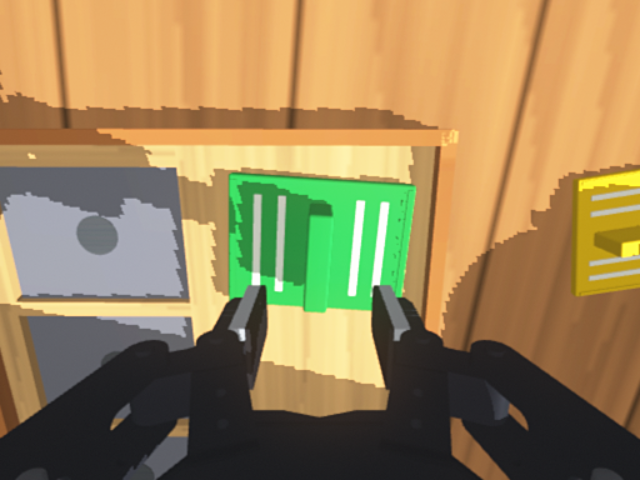

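```bash
python3 - <<'E'
from fit import *
o=arm.get_obs()
Y,a,r=fit('wrist',P,np.array([(229,174),(414,185),(402,311),(229,307)])*.8,o,.018);print(Y,a,r)
go([*Y,.033],down(-174.6))
print(proj('wrist',[*o['position'][:2],.056],o)/.8, proj('wrist',[*Y,.056],o)/.8)
E
```

```text
[ 0.506 -0.126] 2.5400782833439144 [-2.6  0.4  3.8 -0.8  0.6  2.6 -0.6 -0.4]
 cm [ 0.06  -0.823  2.532] rot [ 0.    -0.001  0.   ]
[317.858 284.195] [319.155 267.984]
```

Request:
jog_arm(increments="0.5 0 -0.6 1.2 0 0 0;0.5 0 -0.6 2.5 0 0 0;0.5 0 -0.6 2.5 0 0 0;0 0 -0.6 2.5 0 0 0;0 0 -0.6 2.5 0 0 0;0 0 -0.6 2.5 0 0 0;0 0 -0.6 2.5 0 0 0;0 0 -0.6 2.5 0 0 0")

```text
t: 6.3
position: [0.5072, -0.1252, 0.0355]
eef_rot: [[-0.996, -0.094, 0.001], [-0.094, 0.996, 0.0], [-0.001, -0.0, -1.0]]
ft_force: [-0.0, 0.2, 0.0]
grip_width: -0.0001
```

```bash
python3 - <<'E'
from h import *
o=st();im=snap('wrist','w3.png')
cv2.imwrite('pics/w3b.png',cv2.resize(im,(800,600),interpolation=cv2.INTER_CUBIC))
E
```

```text
t 6.3 pos [ 0.507 -0.125  0.036] yaw -174.61312911207494 z [ 0.001  0.    -1.   ] F [-0.     0.194  0.05 ] grip -0.00014699270025325982 q [  7.678  16.925 -31.023   0.003 -42.018  -2.294]
```

View pics/w3b.png

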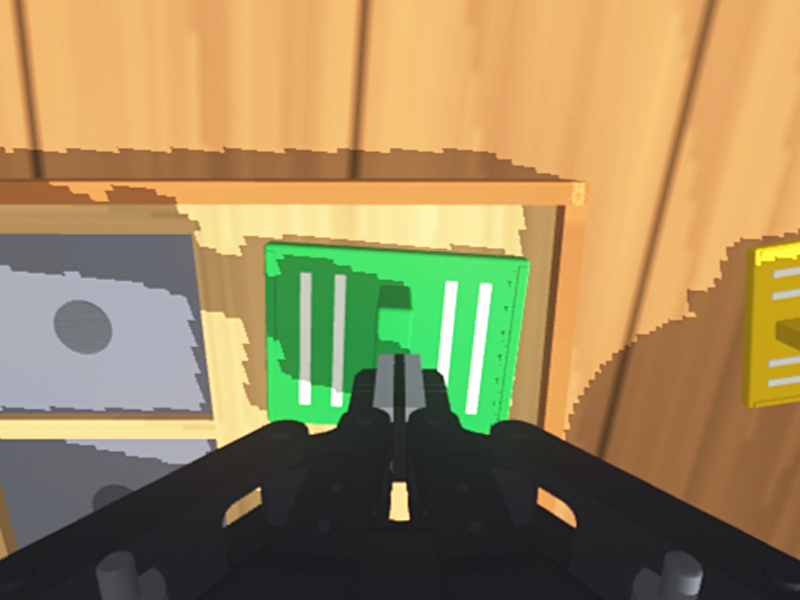

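```bash
python3 - <<'E'
from fit import *
o=arm.get_obs();p=np.array(o['position'])
for d in ([0,0,0],[0,-.011,0],[0,0,.019],[0,.011,0]): print(d,proj('wrist',p+d,o)/.64)
for z in (.018,.028,.01):
  Y,a,r=fit('wrist',P[:2],np.array([(266,242),(527,260)])*.64,o,z);print(z,Y,a,r)
Y,a=np.array([.507,-.122]),np.radians(3)
Y,a,r=fit('wrist',P[:2]+[(0,-.025,.038)],np.array([(266,242),(527,260),(396,308)])*.64,o,.018);print(Y,a,r)
print(proj('wrist',[*Y,.018+.038],o)/.64)
c,s=np.cos(np.radians(a)),np.sin(np.radians(a))
for l in([-.006,-.025,.038],[.006,-.025,.038],[-.006,.025,.038],[0,.0375,.008],[.05,.0375,.008],[0,-.025,.008]): print(l,proj('wrist',[Y[0]+c*l[0]-s*l[1],Y[1]+s*l[0]+c*l[1],.018+l[2]],o)/.64)
E
```

```text
[0, 0, 0] [397.317 357.731]
[0, -0.011, 0] [400.079 330.296]
[0, 0, 0.019] [397.17  380.674]
[0, 0.011, 0] [394.647 384.242]
0.018 [ 0.51  -0.126] 1.4227771707879555 [-2.3  0.   2.5  0.1]
0.028 [ 0.509 -0.128] 1.648271935708758 [-5.6  0.   9.8  0.2]
0.01 [ 0.51  -0.125] 1.3286019342265305 [ 1.3 -0.  -1.4 -0.1]
[ 0.509 -0.126] 1.4291226473510579 [-1.6  0.1  3.3  0.2 -0.1 -0.1]
[390.832 379.332]
[-0.006, -0.025, 0.038] [414.679 309.09 ]
[0.006, -0.025, 0.038] [377.013 306.628]
[-0.006, 0.025, 0.038] [403.47  445.816]
[0, 0.0375, 0.008] [386.199 428.86 ]
[0.05, 0.0375, 0.008] [265.459 421.556]
[0, -0.025, 0.008] [396.3   283.702]
```

```bash
python3 - <<'E'
from h import *
o=arm.get_obs();p=np.array(o['position'])
im=snap('scene');q=proj('scene',p);print(q, proj('scene',p+[0,0,.02]), proj('scene',[.507,-.125,.056]))
x,y=int(q[0])-50,int(q[1])-60;c=im[y:y+90,x:x+120]
c=cv2.resize(c,(800,600),interpolation=cv2.INTER_CUBIC)
for d,col in ((0,(0,0,255)),(.02,(255,0,255))):
    a=proj('scene',p+[0,0,d]);cv2.circle(c,(int((a[0]-x+.5)*6.667),int((a[1]-y+.5)*6.667)),5,col,-1)
cv2.imwrite('pics/s2.png',c)
E
```

```text
[212.375 177.361] [212.016 172.137] [212.07  171.985]
```

View pics/s2.png

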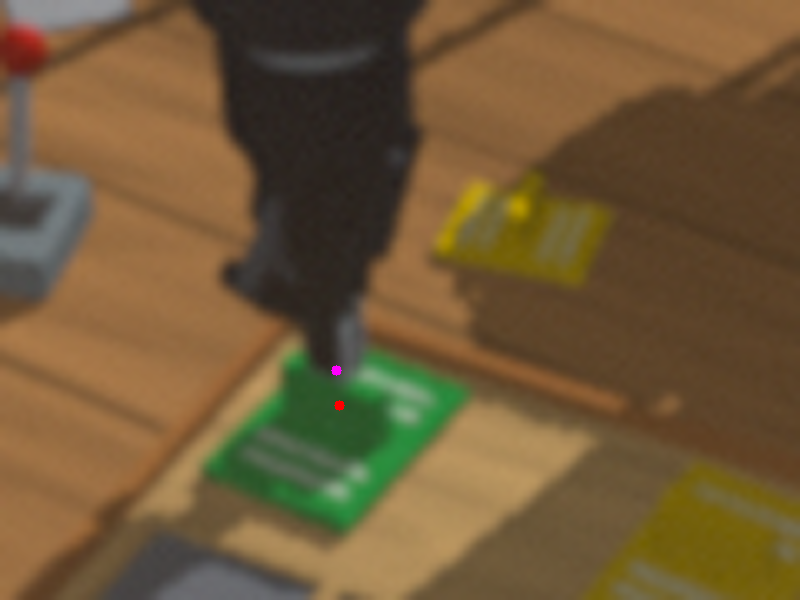

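The pictures show the fingertips about 20 mm behind the reported TCP (the tip shows at the +20 mm marker), so the jaws shut just above the rib. I'll go about 24 mm lower.

Request:
jog_arm(increments="0.5 0 0.2 -0.5 0 0 0;0.5 0 0.2 -0.5 0 0 0;0.5 0 0.2 0 0 0 0;0.5 0 0.2 1 0 0 0;0.5 0 0.2 2 0 0 0;0.5 0 0.2 2.3 0 0 0;0 0 0.2 2.3 0 0 0;0 0 0.2 2.3 0 0 0")

```text
t: 7.2
position: [0.5069, -0.1232, 0.012]
eef_rot: [[-0.996, -0.094, -0.0], [-0.094, 0.996, -0.0], [0.0, -0.0, -1.0]]
ft_force: [0.8, 0.6, -0.5]
grip_width: 0.0145
```

Request:
jog_arm(increments="0 0 0 0 0 0 0;0 0 0 0 0 0 0;0 0 0 0 0 0 0;0 0 0 0 0 0 0;0 0 0 0 0 0 0;0 0 0 0 0 0 0;0 0 0 0 0 0 0;0 0 0 0 0 0 0")

```text
t: 8.0
position: [0.5068, -0.1232, 0.0122]
eef_rot: [[-0.996, -0.094, 0.0], [-0.094, 0.996, -0.0], [-0.0, -0.0, -1.0]]
ft_force: [0.0, 1.0, 0.5]
grip_width: 0.0111
```

```bash
python3 - <<'E'
from h import *
o=st();im=snap('wrist','w4.png')
cv2.imwrite('pics/w4b.png',cv2.resize(im,(640,480),interpolation=cv2.INTER_CUBIC))
E
```

```text
t 8.0 pos [ 0.507 -0.123  0.012] yaw -174.61155878255926 z [ 0. -0. -1.] F [0.02  1.035 0.462] grip 0.011100808314985939 q [  7.918  18.857 -32.337   0.001 -38.805  -2.53 ]
```

View pics/w4b.png

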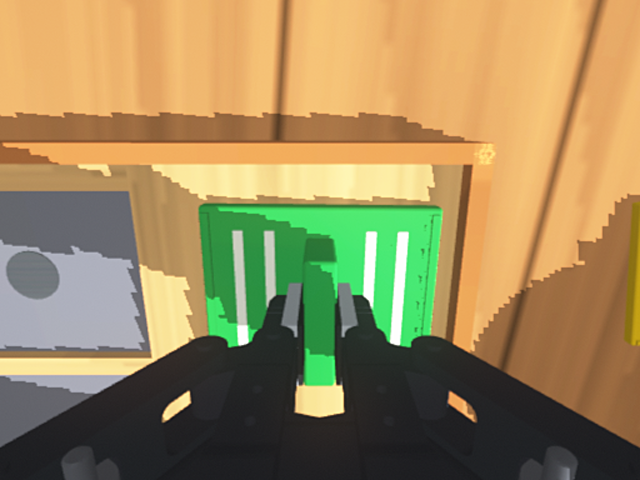

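```bash
cat >> fit.py <<'E'
BX=np.array([.564,.016]);BA=np.radians(5.4)
RB=np.array([[np.cos(BA),-np.sin(BA)],[np.sin(BA),np.cos(BA)]])
def b2w(x,y): return BX+RB@[x,y]
def w2b(p): return RB.T@(np.array(p)[:2]-BX)
E
python3 - <<'E'
from fit import *
o=arm.get_obs()
f=lambda u,v,z:w2b(back('wrist',u*.8,v*.8,z,o))*1000
print('tcp',w2b(o['position'])*1000)
print('plate far edge',f(200,206,.026),f(440,207,.026),'expect y -37.5 from centre')
print('pocket near web edge',f(50,356,.018),f(140,357,.018),'(-94.5)','right edge',f(131,190,.012),f(150,355,.018),'(8.5)')
print('kerb outer corner',f(495,143,.028),'(-139,-195.5)')
E
```

```text
tcp [ -70.039 -133.173]
plate far edge [ -22.55  -174.331] [-119.498 -173.836] expect y -37.5 from centre
pocket near web edge [ 58.243 -99.638] [ 15.232 -99.045] (-94.5) right edge [  11.395 -178.576] [  10.304 -100.138] (8.5)
kerb outer corner [-137.597 -199.054] (-139,-195.5)
```

Request:
jog_arm(increments="0 -1.2 -0.2 0 0 0 0;0 -3.2 -0.2 0 0 0 0;0 -5.2 -0.2 0 0 0 0;0 -7.2 -0.2 0 0 0 0;0 -9.2 -0.2 0 0 0 0;0 -11.2 -0.2 0 0 0 0;0 -12.7 -0.2 0 0 0 0;0 -13.4 -0.2 0 0 0 0")

```text
t: 8.85
position: [0.6414, -0.1126, 0.0118]
eef_rot: [[-0.996, -0.094, 0.0], [-0.094, 0.996, -0.0], [0.0, -0.0, -1.0]]
ft_force: [0.2, 0.3, -1.5]
grip_width: 0.0106
```

```bash
python3 - <<'E'
from fit import *
o=st();im=snap('wrist','w5.png')
print('tcp',w2b(o['position'])*1000)
cv2.imwrite('pics/w5b.png',cv2.resize(im,(800,600),interpolation=cv2.INTER_CUBIC))
E
```

```text
t 8.85 pos [ 0.641 -0.113  0.012] yaw -174.61100640413994 z [ 0. -0. -1.] F [ 0.155  0.319 -1.537] grip 0.010589299705400363 q [  7.178  28.564 -15.222   0.011 -46.214  -1.797]
tcp [  65.004 -135.301]
```

View pics/w5b.png

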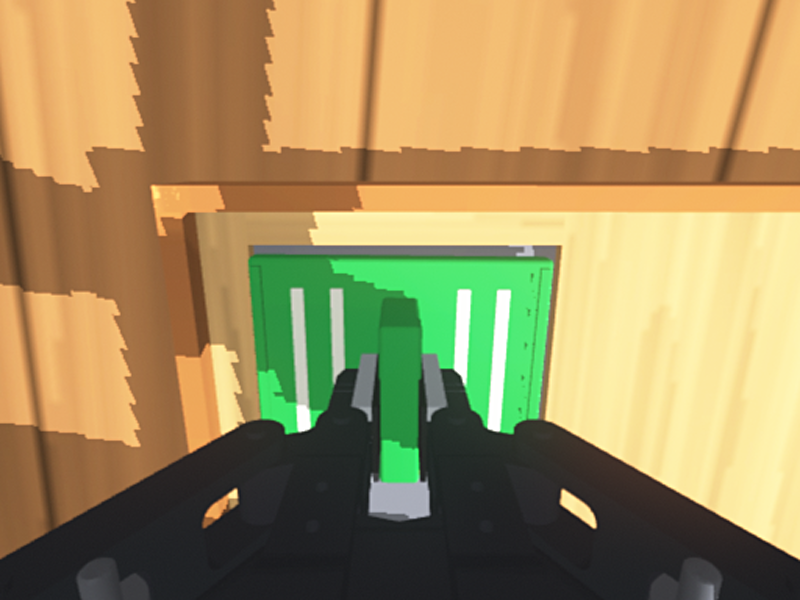

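```bash
python3 - <<'E'
from fit import *
o=arm.get_obs()
f=lambda u,v,z:w2b(back('wrist',u*.64,v*.64,z,o))*1000
print('plate',f(251,257,.026),f(552,258,.026))
print('pocket',f(250,246,.018),f(561,246,.018))
print('kerb inner',f(190,212,.028),f(700,212,.028),'corner',f(152,185,.028))
E
```

```text
plate [ 112.61  -176.643] [  15.681 -176.268]
pocket [ 115.163 -178.776] [  10.377 -178.724]
kerb inner [ 129.615 -191.23 ] [ -28.136 -191.148] corner [ 140.19  -199.386]
```

Request:
jog_arm(increments="0 0.13 0.05 0 0 0 0;0 0.13 0.05 0 0 0 0;0.35 0.13 0.05 0 0 0 0;0.35 0.13 0.05 0 0 0 0;0.35 0.13 0.05 0 0 0 0;0.35 0.13 0.05 0 0 0 0;0.35 0.13 0.05 -1 0 0 0;0.35 0.13 0.05 -3 0 0 0")

```text
t: 9.7
position: [0.6379, -0.1123, 0.0415]
eef_rot: [[-0.996, -0.094, -0.003], [-0.094, 0.996, -0.0], [0.003, 0.0, -1.0]]
ft_force: [0.8, 0.7, -0.5]
grip_width: 0.0298
```

```bash
python3 - <<'E'
from fit import *
o=st();im=snap('wrist','w6.png')
print('tcp',w2b(o['position'])*1000)
cv2.imwrite('pics/w6b.png',cv2.resize(im,(800,600),interpolation=cv2.INTER_CUBIC))
go([.492,.056,.11],s='yellow')
E
```

```text
t 9.7 pos [ 0.638 -0.112  0.041] yaw -174.62344413785218 z [-0.003 -0.    -1.   ] F [ 0.777  0.712 -0.485] grip 0.029784328496788994 q [  7.235  26.419 -14.139  -0.017 -49.614  -1.847]
tcp [  61.492 -134.654]
yellow cm [13.188 18.169 -6.434] rot [0. 0. 0.]
```

View pics/w6b.png

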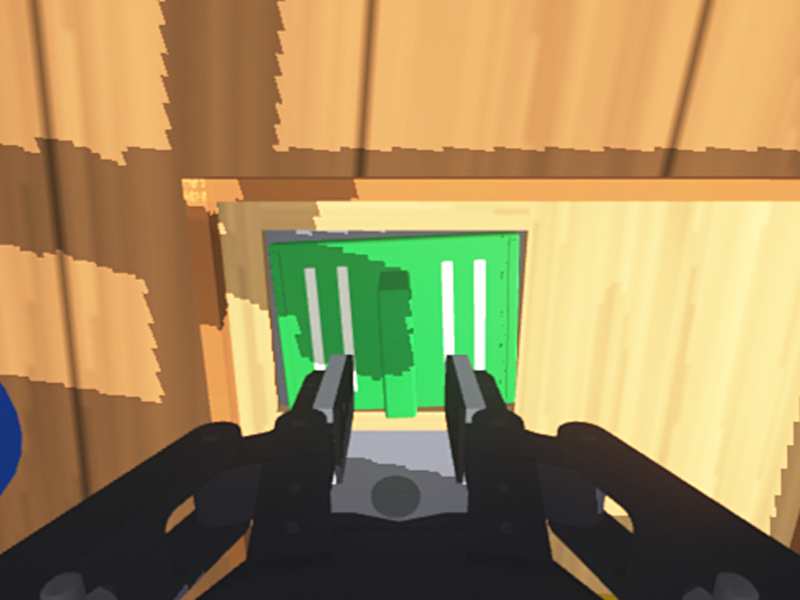

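Request:
jog_arm(increments="0.5 0 0 -3 0 0 0;0.5 3 4 -6.5 0 0 0;0.5 13.2 18.2 -6.5 0 0 0;0.5 13.2 18.2 -6.5 0 0 0;0.5 13.2 18.2 -6.5 0 0 0;0.5 13.2 18.2 -6.5 0 0 0;0.5 13.2 18.2 -6.5 0 0 0;0.5 13.2 18.2 -6.5 0 0 0")

```text
t: 10.55
position: [0.4909, 0.0574, 0.1084]
eef_rot: [[-0.995, -0.096, 0.002], [-0.096, 0.995, 0.001], [-0.002, 0.001, -1.0]]
ft_force: [-0.5, -1.0, 0.6]
grip_width: 0.0428
```

```bash
cat >> fit.py <<'E'
def colfit(n,lo,hi,o=None,z=.026,save=None,minA=800):
    im=snap(n,save);hsv=cv2.cvtColor(im,cv2.COLOR_BGR2HSV);m=cv2.inRange(hsv,lo,hi)
    m=cv2.morphologyEx(m,cv2.MORPH_CLOSE,np.ones((9,9)))
    for c in cv2.findContours(m,cv2.RETR_EXTERNAL,cv2.CHAIN_APPROX_NONE)[0]:
        if cv2.contourArea(c)<minA: continue
        W=np.array([back(n,p[0][0]+.0,p[0][1]+.0,z,o)[:2] for p in c]);W=(W-BX)@RB*1000
        r=cv2.minAreaRect(W.astype(np.float32)); print('boardframe mm',r, 'x',W[:,0].min(),W[:,0].max(),'y',W[:,1].min(),W[:,1].max())
YL=((20,90,60),(36,255,255));GR=((45,90,40),(85,255,255))
E
python3 - <<'E'
from fit import *
o=st();print('tcp',w2b(o['position'])*1000)
colfit('wrist',*YL,o,save='w7.png')
im=cv2.imread('pics/w7.png');cv2.imwrite('pics/w7b.png',cv2.resize(im,(800,600)))
snap('top','t2.png')
for r in finder.tip_of('plate_yellow','top'): print(r,w2b(back('top',r['centre'][1]*512,r['centre'][0]*384,.018))*1000)
for r in finder.tip_of('plate_green','top'): print(r,w2b(back('top',r['centre'][1]*512,r['centre'][0]*384,.012))*1000)
E
```

```text
t 10.55 pos [0.491 0.057 0.108] yaw -174.4751552559563 z [ 0.002  0.001 -1.   ] F [-0.506 -0.973  0.591] grip 0.04282812921986824 q [ 29.523   8.9   -29.862   0.02  -51.118 -24.011]
tcp [-68.912  48.132]
boardframe mm ((-210.89041137695312, 119.10729217529297), (70.14794158935547, 63.41436767578125), 15.930376052856445) x -250.16993776525663 -169.32162362247362 y 80.29012069670095 145.98330610007199
boardframe mm ((94.9742660522461, 100.54644775390625), (139.3917236328125, 62.194942474365234), 89.96421813964844) x 63.86279826259886 126.11384969438421 y 30.83506761167226 170.22321058526023
boardframe mm ((-55.04228210449219, 87.8159408569336), (171.3986358642578, 123.99758911132812), 89.263671875) x -118.00943642103982 7.17137167764878 y 1.7418314256661636 173.17452196901985
{'centre': [0.6786, 0.4102], 'p': 0.62} [-221.703  117.405]
{'centre': [0.5471, 0.4484], 'p': 0.61} [-68.668  43.118]
{'centre': [0.6823, 0.5652], 'p': 0.6} [-248.363 -130.846]
{'centre': [0.4279, 0.5469], 'p': 0.83} [  65.791 -131.903]
```

View pics/w7b.png

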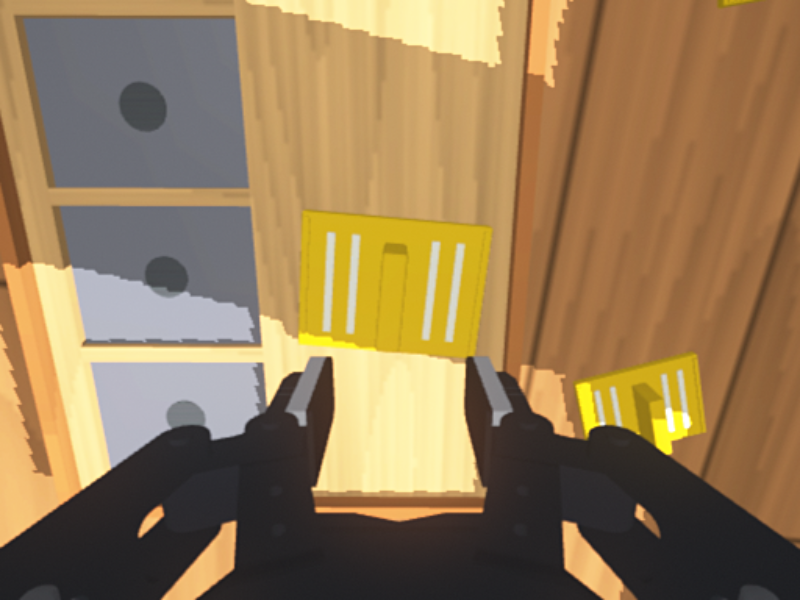

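```bash
python3 - <<'E'
from fit import *
o=arm.get_obs()
Y,a,r=fit('wrist',P,np.array([(304,210),(491,228),(475,357),(299,345)])*.64,o,.018);print(Y,a,r,w2b(Y)*1000)
f=lambda u,v,z:w2b(back('wrist',u*.64,v*.64,z,o))*1000
print('pocket2',f(250,206,.018),f(261,342,.018),'expect (8.5, 4.5) (8.5,85.5)')
go([*Y,.012],down(-174.6))
E
```

```text
[0.494 0.051] 0.22771333056671672 [-1.3 -0.2  2.7 -0.7  0.6  1.9 -0.9  0.2] [-66.256  41.883]
pocket2 [ 9.082 -1.129] [ 9.64  75.879] expect (8.5, 4.5) (8.5,85.5)
 cm [-0.255 -0.473  9.512] rot [-0.    -0.    -0.002]
```

Request:
jog_arm(increments="0.5 -0.2 -0.2 4 0 0 0;0.5 -0.2 -0.2 7 0 0 0;0.5 -0.2 -0.2 8.5 0 0 0;0.5 -0.2 -0.2 9.6 0 0 0;0.5 -0.2 -0.2 9.6 0 0 0;0 -0.2 -0.2 9.6 0 0 0;0 -0.2 -0.2 9.6 0 0 0;0 -0.2 -0.2 9.6 0 0 0")

```text
t: 11.55
position: [0.4936, 0.0551, 0.0123]
eef_rot: [[-0.996, -0.094, 0.002], [-0.094, 0.996, 0.001], [-0.002, 0.001, -1.0]]
ft_force: [0.9, -0.8, 2.3]
grip_width: 0.0109
```

Request:
jog_arm(increments="0 0 0 0 0 0 0;0 0 0 0 0 0 0;0 0 0 0 0 0 0;0 0 0 0 0 0 0;0 0 0 0 0 0 0;0 0 0 0 0 0 0;0 0 0 0 0 0 0;0 0 0 0 0 0 0")

```text
t: 12.35
position: [0.4936, 0.0551, 0.0122]
eef_rot: [[-0.996, -0.094, 0.002], [-0.094, 0.996, 0.001], [-0.002, 0.0, -1.0]]
ft_force: [0.5, -0.1, 7.8]
grip_width: 0.0111
```

```bash
python3 - <<'E'
from fit import *
o=st();print('tcp',w2b(o['position'])*1000)
im=snap('wrist','w8.png')
cv2.imwrite('pics/w8b.png',cv2.resize(im,(800,600),interpolation=cv2.INTER_CUBIC))
E
```

```text
t 12.35 pos [0.494 0.055 0.012] yaw -174.58366617017992 z [ 0.002  0.001 -1.   ] F [ 0.517 -0.103  7.813] grip 0.011100553726471198 q [ 29.107  16.896 -35.585   0.039 -37.401 -23.721]
tcp [-66.376  45.567]
```

View pics/w8b.png

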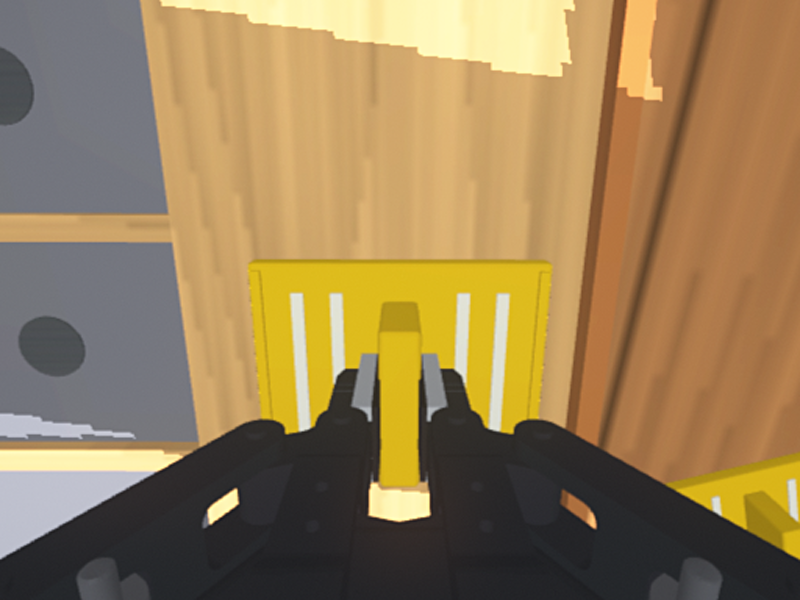

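Request:
jog_arm(increments="0 -1 -0.15 0 0 0 0;0 -3 -0.15 0 0 0 0;0 -5 -0.15 0 0 0 0;0 -7 -0.15 0 0 0 0;0 -9 -0.15 0 0 0 0;0 -11 -0.15 0 0 0 0;0 -12.5 -0.15 0 0 0 0;0 -13 -0.15 0 0 0 0")

```text
t: 13.2
position: [0.6231, 0.0655, 0.0113]
eef_rot: [[-0.996, -0.094, -0.0], [-0.094, 0.996, -0.0], [0.0, -0.0, -1.0]]
ft_force: [-0.3, 0.1, -0.4]
grip_width: 0.0108
```

```bash
python3 - <<'E'
from fit import *
o=st();print('tcp',w2b(o['position'])*1000)
im=snap('wrist','w9.png')
cv2.imwrite('pics/w9b.png',cv2.resize(im,(800,600),interpolation=cv2.INTER_CUBIC))
E
```

```text
t 13.2 pos [0.623 0.065 0.011] yaw -174.6286645137702 z [-0. -0. -1.] F [-0.314  0.119 -0.408] grip 0.010794801220630913 q [ 23.828  26.761 -18.628   0.    -44.617 -18.456]
tcp [63.474 43.716]
```

View pics/w9b.png

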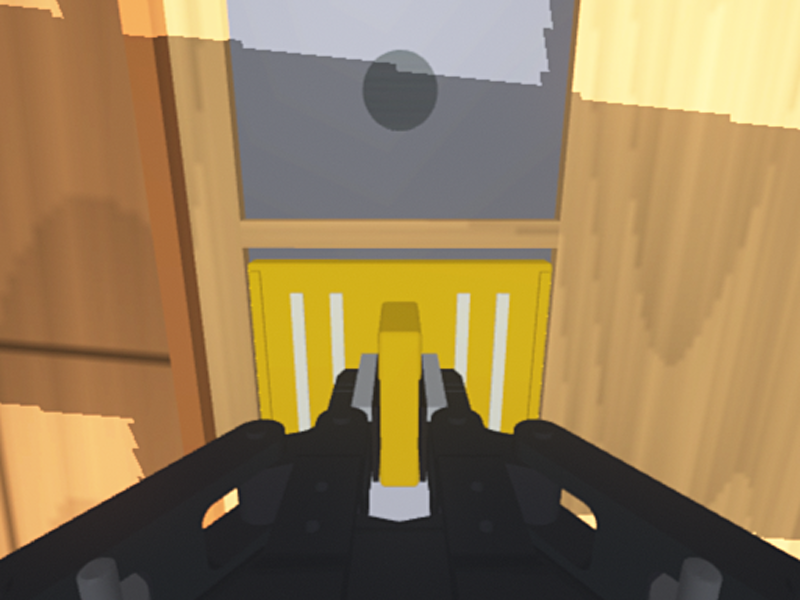

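Request:
jog_arm(increments="0.35 0 0 0 0 0 0;0.35 0 0 0 0 0 0;0.35 0 0 0 0 0 0;0.35 0 0 0 0 0 0;0.35 0 0 -2 0 0 0;0.35 0 0 -7 0 0 0;0.35 0 0 -12 0 0 0;0.35 0 0 -17 0 0 0")

```text
t: 14.05
position: [0.6217, 0.0653, 0.1831]
eef_rot: [[-0.996, -0.094, -0.0], [-0.094, 0.996, -0.0], [0.0, -0.0, -1.0]]
ft_force: [2.4, 1.6, -0.3]
grip_width: 0.0299
```

```bash
python3 - <<'E'
from h import *
go([.45,-.38,.24])
E
```

```text
cm [ 21.287 -42.722  -5.677] rot [0. 0. 0.]
```

Request:
jog_arm(increments="0 21.3 -42.7 -5.7 0 0 0;0 21.3 -42.7 -5.7 0 0 0;0 21.3 -42.7 -5.7 0 0 0;0 21.3 -42.7 -5.7 0 0 0;0 21.3 -42.7 -5.7 0 0 0;0 21.3 -42.7 -5.7 0 0 0;0 21.3 -42.7 -5.7 0 0 0;0 21.3 -42.7 -5.7 0 0 0")

```text
t: 14.85
position: [0.478, -0.3065, 0.2293]
eef_rot: [[-0.996, -0.094, 0.001], [-0.094, 0.996, -0.0], [-0.001, -0.0, -1.0]]
ft_force: [1.1, -0.3, 0.4]
grip_width: -0.0001
```

Request:
jog_arm(increments="0 4.7 -9.4 -1.3 0 0 0;0 4.7 -9.4 -1.3 0 0 0;0 4.7 -9.4 -1.3 0 0 0;0 4.7 -9.4 -1.3 0 0 0;0 4.7 -9.4 -1.3 0 0 0;0 4.7 -9.4 -1.3 0 0 0;0 4.7 -9.4 -1.3 0 0 0;0 4.7 -9.4 -1.3 0 0 0")

```text
t: 15.65
position: [0.4417, -0.4021, 0.2417]
eef_rot: [[-0.995, -0.095, 0.0], [-0.095, 0.995, -0.0], [-0.0, -0.0, -1.0]]
ft_force: [-0.1, -0.3, 0.8]
grip_width: -0.0001
```

```bash
python3 - <<'E'
from fit import *
o=st();im=snap('wrist','w10.png')
for n in ('wrist','top','scene'):
    im2=im if n=='wrist' else snap(n)
    hsv=cv2.cvtColor(im2,cv2.COLOR_BGR2HSV)
    m=cv2.inRange(hsv,(0,190,80),(5,255,255))|cv2.inRange(hsv,(174,190,80),(180,255,255))
    for c in cv2.findContours(m,cv2.RETR_EXTERNAL,cv2.CHAIN_APPROX_NONE)[0]:
        if cv2.contourArea(c)>8:
            (u,v),r=cv2.minEnclosingCircle(c);print(n,u,v,r,back(n,u,v,.092,o))
    for r in finder.tip_of('drain_base',n)[:1]+finder.tip_of('mister',n)[:1]: print(n,r,back(n,r['centre'][1]*512,r['centre'][0]*384,0,o))
cv2.imwrite('pics/w10b.png',cv2.resize(im,(800,600),interpolation=cv2.INTER_CUBIC))
E
```

```text
t 15.65 pos [ 0.442 -0.402  0.242] yaw -174.52130790205774 z [ 0. -0. -1.] F [-0.101 -0.278  0.777] grip -0.0001128143149440991 q [-23.583  12.204  -6.742  -0.001 -71.049  29.063]
wrist 255.6571502685547 214.16429138183594 11.193282127380371 [ 0.436 -0.354  0.092]
wrist {'centre': [0.5138, 0.45], 'p': 0.9} [ 0.47  -0.341  0.   ]
wrist {'centre': [0.3888, 0.1281], 'p': 0.67} [ 0.696 -0.388  0.   ]
top {'centre': [0.3984, 0.7076], 'p': 0.52} [ 0.684 -0.381  0.   ]
scene 164.5 124.5 2.9155757427215576 [ 0.434 -0.357  0.092]
scene {'centre': [0.7581, 0.7248], 'p': 0.71} [0.6   0.382 0.   ]
```

View pics/w10b.png

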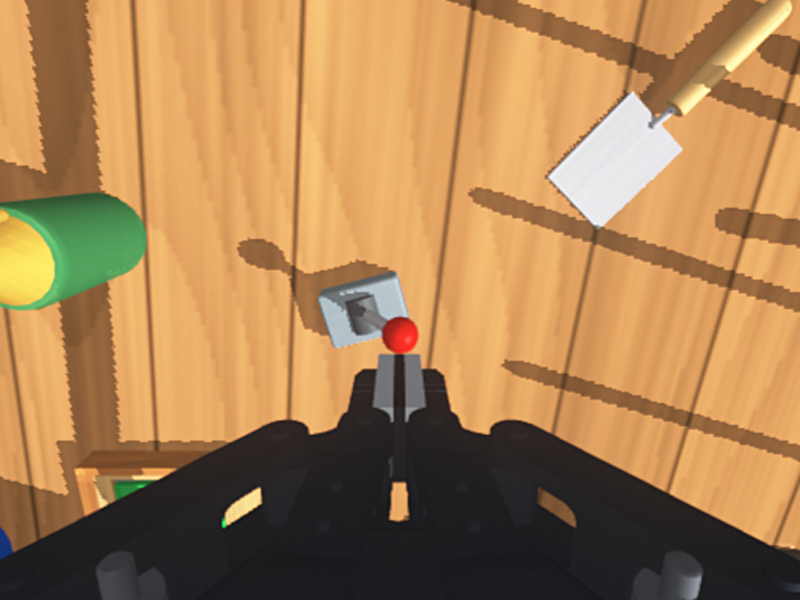

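Request:
jog_arm(increments="0 4.9 3.3 0 0 0 0;0 4.9 3.3 2 0 0 0;0 4.9 3.3 7 0 0 0;0 4.9 3.3 12 0 0 0;0 4.9 3.3 16 0 0 0;0 4.9 3.3 18.5 0 0 0;0 4.9 3.3 19.2 0 0 0;0 4.9 3.3 19.2 0 0 0")

```text
t: 16.9
position: [0.389, -0.3747, 0.0491]
eef_rot: [[-0.996, -0.094, -0.002], [-0.094, 0.996, 0.001], [0.002, 0.001, -1.0]]
ft_force: [0.6, -0.3, -0.2]
grip_width: -0.0002
```

```bash
python3 - <<'E'
from h import *
st();go([.488,-.331,.05],s='E')
for f in(.25,.5,.75): go(np.array([.390,-.374,.05])*(1-f)+f*np.array([.488,-.331,.05]))
E
```

```text
t 16.9 pos [ 0.389 -0.375  0.049] yaw -174.6099029706619 z [-0.002  0.001 -1.   ] F [ 0.568 -0.329 -0.238] grip -0.0002146476799628178 q [-23.124  17.342 -27.932   0.014 -44.827  28.504]
E cm [-10.268   3.425  -0.103] rot [0. 0. 0.]
 cm [-2.648  0.904 -0.092] rot [0. 0. 0.]
 cm [-5.188  1.744 -0.096] rot [0. 0. 0.]
 cm [-7.728  2.584 -0.1  ] rot [0. 0. 0.]
```

Request:
jog_arm(increments="0 -1.3 0.4 0 0 0 0;0 -2.6 0.9 0 0 0 0;0 -3.9 1.3 0 0 0 0;0 -5.2 1.7 0 0 0 0;0 -6.5 2.2 0 0 0 0;0 -7.8 2.6 0 0 0 0;0 -9 3 0 0 0 0;0 -9.9 3.3 0 0 0 0")

```text
t: 17.7
position: [0.4772, -0.3343, 0.0489]
eef_rot: [[-0.995, -0.094, -0.016], [-0.094, 0.996, -0.001], [0.016, 0.001, -1.0]]
ft_force: [-44.2, -39.9, 17.8]
grip_width: -0.0002
```

Request:
jog_arm(increments="0 -0.2 0.1 0 0 0 0;0 -0.4 0.1 0 0 0 0;0 -0.6 0.2 0 0 0 0;0 -0.6 0.2 0 0 0 0;0 -0.6 0.2 0 0 0 0;0 -0.6 0.2 0 0 0 0;0 -0.6 0.2 0 0 0 0;0 -0.6 0.2 0 0 0 0")

```text
t: 18.5
position: [0.4768, -0.3344, 0.049]
eef_rot: [[-0.996, -0.09, -0.023], [-0.09, 0.996, -0.001], [0.023, 0.001, -1.0]]
ft_force: [-42.0, -32.4, 18.0]
grip_width: 0.0
```

```bash
cat >> fit.py <<'E'
def ball(o=None,ns=('wrist','top','scene')):
  for n in ns:
    hsv=cv2.cvtColor(snap(n),cv2.COLOR_BGR2HSV)
    m=cv2.inRange(hsv,(0,180,70),(5,255,255))|cv2.inRange(hsv,(174,180,70),(180,255,255))
    for c in cv2.findContours(m,cv2.RETR_EXTERNAL,cv2.CHAIN_APPROX_NONE)[0]:
        if cv2.contourArea(c)>6:
            (u,v),r=cv2.minEnclosingCircle(c);print('ball',n,u,v,r,back(n,u,v,.092,o))
E
python3 - <<'E'
from fit import *
o=st();ball(o)
E
```

```text
t 18.5 pos [ 0.477 -0.334  0.049] yaw -174.8102665928103 z [-0.023 -0.001 -1.   ] F [-41.968 -32.443  18.013] grip 4.6517671572477576e-05 q [-15.52   21.266 -21.931   0.555 -48.04   20.334]
ball wrist 196.5 263.0 27.681320190429688 [ 0.504 -0.335  0.092]
ball scene 157.0 137.60000610351562 3.4001028537750244 [ 0.5   -0.329  0.092]
```

Request:
jog_arm(increments="0 1.5 -0.5 0 0 0 0;0 3 -1 0 0 0 0;0 4.5 -1.5 -1 0 0 0;0 4.5 -1.5 -5 0 0 0;0 4.5 -1.5 -10 0 0 0;0 4.5 -1.5 -15 0 0 0;0 4.5 -1.5 -20 0 0 0;0 4.5 -1.5 -20 0 0 0")

```text
t: 19.45
position: [0.4507, -0.351, 0.2589]
eef_rot: [[-0.995, -0.096, 0.013], [-0.096, 0.995, -0.007], [-0.012, -0.008, -1.0]]
ft_force: [-0.6, -0.4, 0.1]
grip_width: -0.0002
```

```bash
python3 - <<'E'
from fit import *
o=st();ball(o)
for k,z in (('plate_green',.012),('plate_yellow',.012),('wand',.035),('nozzle',.021),('cradle',0),('saucers',0),('mister',0)):
  for n in('top','scene'):
    for r in finder.tip_of(k,n)[:3]:
        X=back(n,r['centre'][1]*512,r['centre'][0]*384,z);print(k,n,round(r['p'],2),X,w2b(X)*1000)
E
```

```text
t 19.45 pos [ 0.451 -0.351  0.259] yaw -174.50611104173382 z [ 0.013 -0.007 -1.   ] F [-0.551 -0.41   0.092] grip -0.00015686351864901973 q [-18.189   8.629  -9.029   0.144 -71.536  23.636]
ball wrist 209.7012939453125 181.82467651367188 11.162562370300293 [ 0.502 -0.331  0.092]
ball scene 156.8333282470703 137.5 3.2060022354125977 [ 0.5   -0.33   0.092]
plate_green top 0.92 [ 0.643 -0.114  0.012] [  66.131 -136.782]
plate_green top 0.36 [0.501 0.36  0.012] [-29.947 348.279]
plate_green top 0.15 [0.611 0.067 0.012] [51.247 46.384]
plate_green scene 0.59 [ 0.639 -0.109  0.012] [  62.644 -131.406]
plate_yellow top 0.8 [0.343 0.12  0.012] [-210.172  124.324]
plate_yellow top 0.58 [0.634 0.059 0.012] [74.122 36.371]
plate_yellow top 0.49 [ 0.323 -0.134  0.012] [-253.938 -126.508]
plate_yellow scene 0.87 [0.342 0.13  0.012] [-210.446  134.516]
plate_yellow scene 0.85 [0.618 0.07  0.012] [58.887 48.962]
plate_yellow scene 0.78 [ 0.333 -0.14   0.012] [-244.631 -133.535]
wand top 0.95 [0.499 0.36  0.035] [-32.422 348.193]
wand scene 0.66 [0.499 0.361 0.035] [-32.501 349.551]
wand scene 0.63 [ 0.646 -0.019  0.035] [ 78.137 -42.186]
wand scene 0.3 [0.72  0.376 0.035] [189.461 343.74 ]
nozzle top 0.59 [0.618 0.15  0.021] [ 66.667 128.382]
nozzle top 0.49 [0.614 0.384 0.021] [ 84.605 361.569]
nozzle scene 0.61 [0.614 0.389 0.021] [ 85.345 366.306]
cradle top 0.67 [0.499 0.361 0.   ] [-32.684 350.004]
cradle scene 0.77 [0.479 0.366 0.   ] [-51.446 356.397]
saucers top 0.89 [0.702 0.371 0.   ] [170.869 340.197]
saucers scene 0.98 [0.704 0.373 0.   ] [173.317 342.638]
mister top 0.6 [ 0.684 -0.387 -0.   ] [  81.742 -412.52 ]
```

Request:
jog_arm(increments="0.7 -11.8 70 0 0 0 -1.65;0.7 -11.8 70 0 0 0 -1.65;0.7 -11.8 70 0 0 0 -1.65;0.7 -11.8 70 0 0 0 -1.65;0.7 -11.8 70 0 0 0 -1.65;0.7 -11.8 70 0 0 0 -1.65;0.7 -11.8 70 0 0 0 -1.65;0.7 -11.8 70 0 0 0 -1.65")

```text
t: 21.1
position: [0.4761, 0.0518, 0.2501]
eef_rot: [[-0.267, -0.964, 0.001], [-0.964, 0.267, 0.001], [-0.001, -0.001, -1.0]]
ft_force: [1.3, -0.5, 0.7]
grip_width: 0.0599
```

```bash
python3 -c "
from h import *
st();go([.49,.36,.23],down(-80))"
```

```text
t 21.1 pos [0.476 0.052 0.25 ] yaw -105.49425738652101 z [ 0.001  0.001 -1.   ] F [ 1.296 -0.508  0.651] grip 0.059866777822147846 q [ 29.826   0.154 -19.468   0.006 -70.307  44.678]
 cm [-30.069   6.894   2.032] rot [-0.001  0.001 -0.445]
```

Request:
jog_arm(increments="0.7 -30 7 2 0 0 -0.445;0.7 -30 7 2 0 0 -0.445;0.7 -30 7 2 0 0 -0.445;0.7 -30 7 2 0 0 -0.445;0.7 -30 7 2 0 0 -0.445;0.7 -30 7 2 0 0 -0.445;0.7 -30 7 2 0 0 -0.445;0.7 -30 7 2 0 0 -0.445")

```text
t: 21.9
position: [0.4906, 0.359, 0.2285]
eef_rot: [[0.17, -0.986, -0.001], [-0.986, -0.17, -0.001], [0.001, 0.001, -1.0]]
ft_force: [-0.5, -0.9, 0.2]
grip_width: 0.06
```

```bash
python3 - <<'E'
from fit import *
o=st();im=snap('wrist','w11.png')
hsv=cv2.cvtColor(im,cv2.COLOR_BGR2HSV);m=cv2.inRange(hsv,(7,200,120),(16,255,255))
for c in cv2.findContours(m,cv2.RETR_EXTERNAL,cv2.CHAIN_APPROX_NONE)[0]:
    if cv2.contourArea(c)>100:
        W=np.array([back('wrist',*p[0],.065,o)[:2] for p in c])*1000
        print(cv2.contourArea(c),cv2.minAreaRect(c),cv2.minAreaRect(W.astype(np.float32)))
for k,z in (('wand',.035),('nozzle',.021),('cradle',0)):
    for r in finder.tip_of(k,'wrist')[:2]:print(k,r,back('wrist',r['centre'][1]*512,r['centre'][0]*384,z,o))
cv2.imwrite('pics/w11b.png',cv2.resize(im,(800,600),interpolation=cv2.INTER_CUBIC))
E
```

```text
t 21.9 pos [0.491 0.359 0.228] yaw -80.24084528320743 z [-0.001 -0.001 -1.   ] F [-0.523 -0.91   0.222] grip 0.06004384105210467 q [ 54.588  13.703  -6.515  -0.002 -69.883  45.172]
382.5 ((263.5517883300781, 151.99874877929688), (158.37973022460938, 24.725759506225586), 81.50562286376953) ((501.8453674316406, 349.6474609375), (174.7644500732422, 25.185503005981445), 17.958791732788086)
wand {'centre': [0.4099, 0.4871], 'p': 0.83} [0.494 0.365 0.035]
nozzle {'centre': [0.1104, 0.501], 'p': 0.78} [0.622 0.378 0.021]
cradle {'centre': [0.3948, 0.4977], 'p': 0.8} [0.497 0.358 0.   ]
```

View pics/w11b.png

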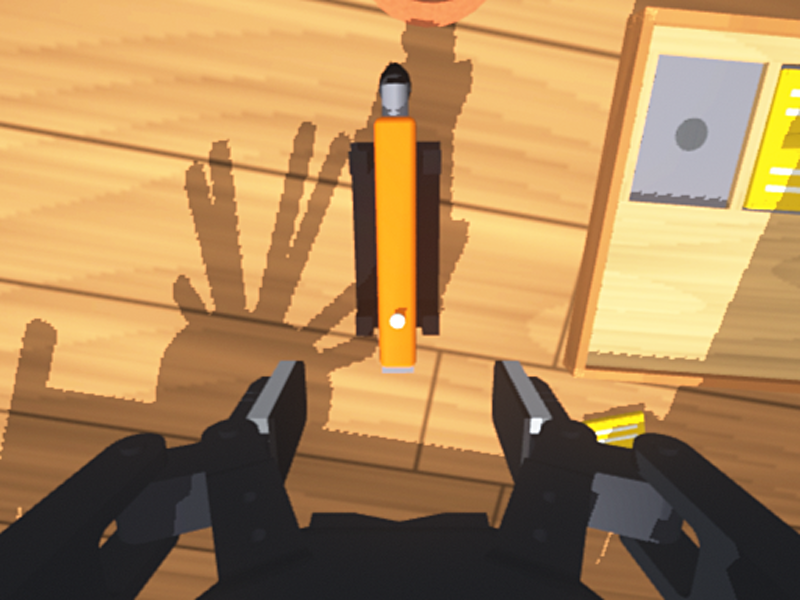

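```bash
python3 - <<'E'
from fit import *
o=arm.get_obs()
pts=[(.09,.014,.03),(.09,-.014,.03),(-.09,.014,.03),(-.09,-.014,.03)]
Y,a,r=fit('wrist',pts,np.array([(374,119),(416,119),(381,366),(414,366)])*.64,o,.035);print(Y,a,r)
go([*Y,.06],down(a-90));go([*Y,.012],down(a-90))
E
```

```text
[0.496 0.357] 10.045607857924075 [-0.3 -0.8  0.3 -1.1 -1.2  2.6  1.3  2.4]
 cm [ 0.01  -0.484 17.005] rot [-0.     0.    -0.008]
 cm [ 0.011 -0.483 21.805] rot [-0.     0.    -0.008]
```

Request:
jog_arm(increments="0.7 0 -0.6 5 0 0 -0.008;0.7 0 -0.6 10 0 0 -0.008;0.7 0 -0.6 14 0 0 -0.008;0.7 0 -0.6 17 0 0 -0.008;0.7 0 -0.6 19.5 0 0 -0.008;0.7 0 -0.6 21.3 0 0 -0.008;0.7 0 -0.6 21.8 0 0 -0.008;0.7 0 -0.6 21.8 0 0 -0.008")

```text
t: 22.9
position: [0.4971, 0.3575, 0.0117]
eef_rot: [[0.174, -0.985, -0.0], [-0.985, -0.174, -0.001], [0.001, 0.0, -1.0]]
ft_force: [0.6, -0.1, 0.5]
grip_width: 0.0597
```

Request:
jog_arm(increments="0 0 0 0 0 0 0;0 0 0 0 0 0 0;0 0 0 0 0 0 0;0 0 0 0 0 0 0;0 0 0 0 0 0 0;0 0 0 0 0 0 0;0 0 0 0 0 0 0;0 0 0 0 0 0 0")

```text
t: 23.7
position: [0.4978, 0.3596, 0.0134]
eef_rot: [[0.176, -0.984, 0.002], [-0.984, -0.176, 0.002], [-0.002, -0.003, -1.0]]
ft_force: [-0.8, -0.1, 6.4]
grip_width: 0.0269
```

```bash
python3 - <<'E'
from fit import *
o=st();im=snap('wrist','w12.png')
pts=[(.09,.014,.03),(.09,-.014,.03)]
f=lambda X:print(np.round(proj('wrist',X,o)))
h=np.array([np.cos(np.radians(10)),np.sin(np.radians(10)),0])
p=np.array(o['position']);p[2]=.065;f(p+.09*h);q=p+.124*h;q[2]=.021;f(q)
hsv=cv2.cvtColor(im,cv2.COLOR_BGR2HSV);m=cv2.inRange(hsv,(6,180,90),(17,255,255))
for c in cv2.findContours(m,cv2.RETR_EXTERNAL,cv2.CHAIN_APPROX_NONE)[0]:
    if cv2.contourArea(c)>150: print(cv2.boundingRect(c))
for k in('nozzle','wand'): print(k,[(np.round(np.array(r['centre'])*[384,512]),r['p']) for r in finder.tip_of(k,'wrist')[:2]])
E
```

```text
t 23.7 pos [0.498 0.36  0.013] yaw -79.86534276436338 z [ 0.002  0.002 -1.   ] F [-0.817 -0.124  6.423] grip 0.026918758849639412 q [ 54.062  25.592 -20.401   0.041 -43.827  46.043]
[251.  38.]
[252. -25.]
(216, 44, 78, 286)
nozzle []
wand [(array([243., 252.]), 0.97)]
```

Request:
jog_arm(increments="0 0 0 -1 0 0 0;0 0 0 -3 0 0 0;0 0 0 -6 0 0 0;0 0 0 -9 0 0 0;0 0 0 -12 0 0 0;0 0 0 -14 0 0 0;0 0 0 -15 0 0 0;0 0 0 -15 0 0 0")

```text
t: 24.65
position: [0.4971, 0.3588, 0.1631]
eef_rot: [[0.175, -0.985, 0.001], [-0.985, -0.175, 0.002], [-0.002, -0.002, -1.0]]
ft_force: [0.4, -0.7, -2.5]
grip_width: 0.0273
```

```bash
python3 - <<'E'
from fit import *
o=st();im=snap('wrist','w13.png')
hsv=cv2.cvtColor(im,cv2.COLOR_BGR2HSV);m=cv2.inRange(hsv,(6,180,90),(17,255,255))
for c in cv2.findContours(m,cv2.RETR_EXTERNAL,cv2.CHAIN_APPROX_NONE)[0]:
    if cv2.contourArea(c)>150: print(cv2.boundingRect(c))
for n in('scene','top'):
    snap(n)
    for r in finder.tip_of('nozzle',n)[:2]:print(n,r['p'],back(n,r['centre'][1]*512,r['centre'][0]*384,o['position'][2]+.0076))
h=np.array([np.cos(np.radians(10)),np.sin(np.radians(10)),0]);print('exp nozzle',o['position']+.122*h)
go([.447,-.0953,.134],down(-95))
E
```

```text
t 24.65 pos [0.497 0.359 0.163] yaw -79.90799876664803 z [ 0.001  0.002 -1.   ] F [ 0.384 -0.739 -2.485] grip 0.027255424816195774 q [ 54.049  16.615 -11.378  -0.004 -61.878  46.045]
(216, 45, 78, 289)
scene 0.44 [0.615 0.383 0.171]
top 0.53 [0.625 0.378 0.171]
exp nozzle [0.617 0.38  0.163]
 cm [43.745 12.785  2.703] rot [ 0.002 -0.002  0.263]
```

Request:
jog_arm(increments="0 2 0.5 0 0 0 0.02;0 5 1.5 0 0 0 0.04;0 9 2.7 0 0 0 0.06;0 13 3.8 0 0 0 0.08;0 17 5 0 0 0 0.1;0 21 6.1 0.5 0 0 0.13;0 25 7.3 1 0 0 0.16;0 29 8.5 1.5 0 0 0.19")

```text
t: 25.7
position: [0.4629, 0.0559, 0.146]
eef_rot: [[-0.015, -1.0, -0.001], [-1.0, 0.015, -0.0], [0.0, 0.001, -1.0]]
ft_force: [0.5, -0.8, -2.5]
grip_width: 0.0269
```

Request:
jog_arm(increments="0 3.5 0.9 0.2 0 0 0.02;0 7 1.7 0.5 0 0 0.04;0 10 2.4 0.7 0 0 0.06;0 12.5 3 1 0 0 0.07;0 14 3.4 1.2 0 0 0.07;0 14.5 3.5 1.2 0 0 0.07;0 14.5 3.5 1.2 0 0 0.07;0 14.5 3.5 1.2 0 0 0.07")

```text
t: 26.5
position: [0.4272, -0.0863, 0.1346]
eef_rot: [[-0.084, -0.996, 0.0], [-0.996, 0.084, -0.0], [0.0, -0.0, -1.0]]
ft_force: [-0.4, 0.7, -2.2]
grip_width: 0.0273
```

```bash
cat >> fit.py <<'E'
def aim(o):
    E=np.array(o['eef_rot']);h=-E[:,1];d=-E[:,2]
    N=np.array(o['position'])+.122*h+.0076*d; s=.5*h-.866*d
    k=(N[2]-.02)/-s[2];X=N+k*s;print('hit',X,'board',w2b(X)*1000,'dist',k)
E
python3 - <<'E'
from fit import *
o=st();aim(o);go([.447,-.0953,.134],down(-95))
for n in('top','scene'):
    snap(n,'sp_'+n+'.png')
    for k in ('plate_green','plate_yellow'):
        for r in finder.tip_of(k,n)[:3]:
            X=back(n,r['centre'][1]*512,r['centre'][0]*384,.012);print(k,n,round(r['p'],2),X,w2b(X)*1000)
E
```

```text
t 26.5 pos [ 0.427 -0.086  0.135] yaw -94.81259935974161 z [ 0. -0. -1.] F [-0.375  0.658 -2.228] grip 0.027334624455230567 q [ 14.697   1.443 -34.333   0.003 -54.221  70.489]
hit [ 0.619 -0.102  0.02 ] board [  43.662 -123.076] dist 0.1411129737788346
 cm [ 0.734 -2.052  0.059] rot [-0.    -0.     0.003]
plate_green top 0.64 [ 0.645 -0.106  0.012] [  69.321 -129.234]
plate_yellow top 0.78 [ 0.325 -0.137  0.012] [-252.333 -130.087]
plate_yellow top 0.56 [0.63  0.072 0.012] [70.936 49.263]
plate_yellow top 0.23 [ 0.559 -0.106  0.012] [ -16.585 -121.316]
plate_green scene 0.73 [ 0.635 -0.111  0.012] [  58.843 -132.861]
plate_yellow scene 0.79 [ 0.342 -0.145  0.012] [-236.233 -139.309]
plate_yellow scene 0.57 [0.616 0.068 0.012] [56.996 46.897]
plate_yellow scene 0.53 [0.338 0.124 0.012] [-215.022  129.03 ]
```

Request:
jog_arm(increments="0 0.4 -1 0 0 0 0;0 0.7 -2 0 0 0 0;0 0.7 -2 0 0 0 0;0 0.7 -2 0 0 0 0;0 0.7 -2 0 0 0 0;0 0.7 -2 0 0 0 0;0 0.7 -2 0 0 0 0;0 0.7 -2 0 0 0 0")

```text
t: 27.6
position: [0.4463, -0.0951, 0.1347]
eef_rot: [[-0.084, -0.997, 0.0], [-0.997, 0.084, 0.0], [-0.0, -0.0, -1.0]]
ft_force: [0.5, -0.5, -3.5]
grip_width: 0.0271
```

```bash
python3 - <<'E'
from fit import *
o=st();aim(o)
im=snap('scene');im=im[100:320,120:420]
cv2.imwrite('pics/spray.png',cv2.resize(im,(798,585),interpolation=cv2.INTER_CUBIC))
E
```

```text
t 27.6 pos [ 0.446 -0.095  0.135] yaw -94.79191696490652 z [ 0.  0. -1.] F [ 0.48  -0.465 -3.462] grip 0.02711607201848266 q [ 12.83    3.536 -32.077   0.001 -54.375  72.378]
hit [ 0.638 -0.111  0.02 ] board [  62.025 -133.581] dist 0.14126931008006907
```

View pics/spray.png

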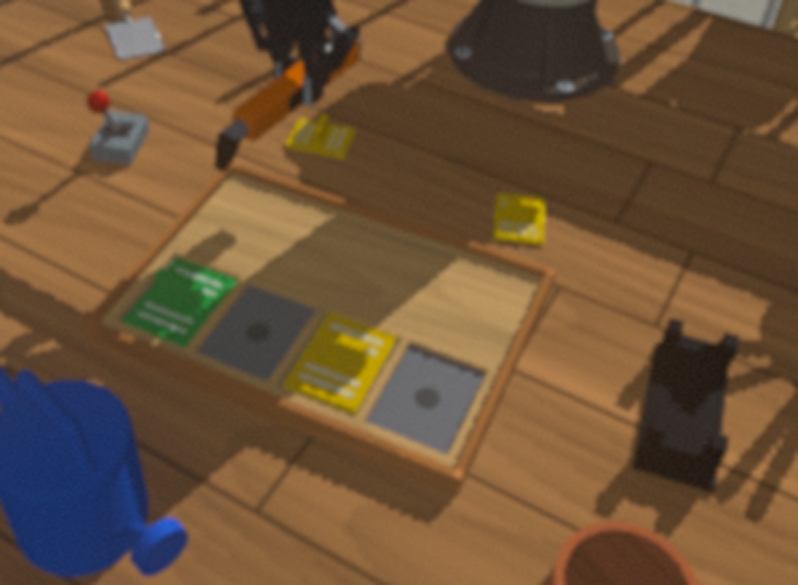

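The picture shows both plates flat in their pockets (green near 180,300, yellow near 345,360). The lever leans over to the open side (ball at 98,100), and the wand is held level over the board. The aim is within 2 mm of green's middle at 14 cm, so I hold here.

Request:
jog_arm(increments="0 0 0 0 0 0 0;0 0 0 0 0 0 0;0 0 0 0 0 0 0;0 0 0 0 0 0 0;0 0 0 0 0 0 0;0 0 0 0 0 0 0;0 0 0 0 0 0 0;0 0 0 0 0 0 0")

```text
t: 28.45
position: [0.4464, -0.0951, 0.1346]
eef_rot: [[-0.084, -0.996, -0.0], [-0.996, 0.084, 0.0], [-0.0, 0.0, -1.0]]
ft_force: [-0.1, 0.3, -2.4]
grip_width: 0.027
```

Request:
jog_arm(increments="0 0 0 0 0 0 0;0 0 0 0 0 0 0;0 0 0 0 0 0 0;0 0 0 0 0 0 0;0 0 0 0 0 0 0;0 0 0 0 0 0 0;0 0 0 0 0 0 0;0 0 0 0 0 0 0")

```text
t: 29.25
position: [0.4464, -0.0951, 0.1346]
eef_rot: [[-0.084, -0.996, 0.0], [-0.996, 0.084, -0.0], [0.0, -0.0, -1.0]]
ft_force: [0.0, 0.4, -2.5]
grip_width: 0.0274
```

Request:
jog_arm(increments="0 0 0 0 0 0 0;0 0 0 0 0 0 0;0 0 0 0 0 0 0;0 0 0 0 0 0 0;0 0 0 0 0 0 0;0 0 0 0 0 0 0;0 0 0 0 0 0 0;0 0 0 0 0 0 0")

```text
t: 30.05
position: [0.4464, -0.0951, 0.1346]
eef_rot: [[-0.084, -0.996, 0.0], [-0.996, 0.084, 0.0], [-0.0, -0.0, -1.0]]
ft_force: [-0.4, 0.2, -1.9]
grip_width: 0.0271
```

Request:
jog_arm(increments="0 0 0 0 0 0 0;0 0 0 0 0 0 0;0 0 0 0 0 0 0;0 0 0 0 0 0 0;0 0 0 0 0 0 0;0 0 0 0 0 0 0;0 0 0 0 0 0 0;0 0 0 0 0 0 0")

```text
t: 30.85
position: [0.4464, -0.0951, 0.1346]
eef_rot: [[-0.084, -0.996, -0.0], [-0.996, 0.084, -0.0], [0.0, 0.0, -1.0]]
ft_force: [0.3, 0.2, -3.5]
grip_width: 0.027
```

Request:
jog_arm(increments="0 0 0 0 0 0 0;0 0 0 0 0 0 0;0 0 0 0 0 0 0;0 0 0 0 0 0 0;0 0 0 0 0 0 0;0 0 0 0 0 0 0;0 0 0 0 0 0 0;0 0 0 0 0 0 0")

```text
t: 31.65
position: [0.4464, -0.0951, 0.1346]
eef_rot: [[-0.084, -0.996, 0.0], [-0.996, 0.084, 0.0], [-0.0, -0.0, -1.0]]
ft_force: [0.1, -0.2, -2.5]
grip_width: 0.027
```

Request:
jog_arm(increments="0 0 0 0 0 0 0;0 0 0 0 0 0 0;0 0 0 0 0 0 0;0 0 0 0 0 0 0;0 0 0 0 0 0 0;0 0 0 0 0 0 0;0 0 0 0 0 0 0;0 0 0 0 0 0 0")

```text
t: 32.45
position: [0.4464, -0.0951, 0.1346]
eef_rot: [[-0.084, -0.996, 0.0], [-0.996, 0.084, 0.0], [-0.0, -0.0, -1.0]]
ft_force: [0.0, 0.5, -2.9]
grip_width: 0.0273
```

```bash
python3 - <<'E'
from fit import *
o=st();aim(o)
go([.430,.050,.134],down(-85))
E
```

```text
t 32.45 pos [ 0.446 -0.095  0.135] yaw -94.8027013812091 z [ 0.  0. -1.] F [ 0.05   0.488 -2.914] grip 0.027257557446853185 q [ 12.823   3.554 -32.066  -0.    -54.375  72.374]
hit [ 0.638 -0.111  0.02 ] board [  62.031 -133.644] dist 0.14116383105828134
 cm [-14.321   2.851   0.064] rot [-0.     0.    -0.171]
```

Request:
jog_arm(increments="0 -2 0.4 0 0 0 -0.02;0 -5 1 0 0 0 -0.06;0 -8 1.6 0 0 0 -0.1;0 -11 2.2 0 0 0 -0.14;0 -13.3 2.7 0 0 0 -0.17;0 -14.3 2.9 0 0 0 -0.17;0 -14.3 2.9 0 0 0 -0.17;0 -14.3 2.9 0 0 0 -0.17")

```text
t: 33.25
position: [0.4294, 0.0496, 0.1346]
eef_rot: [[0.086, -0.996, -0.0], [-0.996, -0.086, -0.0], [0.0, 0.0, -1.0]]
ft_force: [1.0, -0.8, -3.0]
grip_width: 0.0271
```

```bash
python3 - <<'E'
from fit import *
o=st();aim(o)
go([.430,.050,.134],down(-85))
for n in('top','scene'):
    snap(n)
    for k in ('plate_green','plate_yellow'):
        for r in finder.tip_of(k,n)[:3]:
            X=back(n,r['centre'][1]*512,r['centre'][0]*384,.012);print(k,n,round(r['p'],2),w2b(X)*1000)
E
```

```text
t 33.25 pos [0.429 0.05  0.135] yaw -85.06062371398906 z [-0. -0. -1.] F [ 1.048 -0.757 -2.978] grip 0.02712439795497033 q [ 32.929   1.089 -34.705   0.002 -54.225  62.009]
hit [0.621 0.066 0.02 ] board [61.606 44.516] dist 0.14099643506845447
 cm [-0.038 -0.065  0.055] rot [ 0.    -0.    -0.001]
plate_green top 0.61 [  71.012 -137.589]
plate_yellow top 0.98 [59.13  42.752]
plate_yellow top 0.72 [-218.557  128.853]
plate_yellow top 0.58 [-257.04  -126.203]
plate_green scene 0.69 [  68.89  -135.798]
plate_green scene 0.36 [20.826  8.307]
plate_yellow scene 0.94 [48.522 41.072]
plate_yellow scene 0.78 [-204.924  135.065]
plate_yellow scene 0.75 [-238.141 -141.777]
```

Aim at yellow is within 1 mm at 14 cm; holding.

Request:
jog_arm(increments="0 0 0 0 0 0 0;0 0 0 0 0 0 0;0 0 0 0 0 0 0;0 0 0 0 0 0 0;0 0 0 0 0 0 0;0 0 0 0 0 0 0;0 0 0 0 0 0 0;0 0 0 0 0 0 0")

```text
t: 34.35
position: [0.4295, 0.0498, 0.1346]
eef_rot: [[0.086, -0.996, -0.0], [-0.996, -0.086, -0.0], [0.0, 0.0, -1.0]]
ft_force: [0.5, 0.4, -1.7]
grip_width: 0.0275
```

Request:
jog_arm(increments="0 0 0 0 0 0 0;0 0 0 0 0 0 0;0 0 0 0 0 0 0;0 0 0 0 0 0 0;0 0 0 0 0 0 0;0 0 0 0 0 0 0;0 0 0 0 0 0 0;0 0 0 0 0 0 0")

```text
t: 35.15
position: [0.4295, 0.0498, 0.1346]
eef_rot: [[0.086, -0.996, -0.0], [-0.996, -0.086, -0.0], [0.0, 0.0, -1.0]]
ft_force: [0.4, -0.5, -3.2]
grip_width: 0.0273
```

Request:
jog_arm(increments="0 0 0 0 0 0 0;0 0 0 0 0 0 0;0 0 0 0 0 0 0;0 0 0 0 0 0 0;0 0 0 0 0 0 0;0 0 0 0 0 0 0;0 0 0 0 0 0 0;0 0 0 0 0 0 0")

```text
t: 35.95
position: [0.4294, 0.0498, 0.1346]
eef_rot: [[0.086, -0.996, -0.0], [-0.996, -0.086, -0.0], [0.0, 0.0, -1.0]]
ft_force: [-0.5, -0.1, -1.9]
grip_width: 0.0276
```

Request:
jog_arm(increments="0 0 0 0 0 0 0;0 0 0 0 0 0 0;0 0 0 0 0 0 0;0 0 0 0 0 0 0;0 0 0 0 0 0 0;0 0 0 0 0 0 0;0 0 0 0 0 0 0;0 0 0 0 0 0 0")

```text
t: 36.75
position: [0.4295, 0.0498, 0.1346]
eef_rot: [[0.086, -0.996, 0.0], [-0.996, -0.086, 0.0], [-0.0, -0.0, -1.0]]
ft_force: [-0.2, -1.2, -2.8]
grip_width: 0.0271
```

Request:
jog_arm(increments="0 0 0 0 0 0 0;0 0 0 0 0 0 0;0 0 0 0 0 0 0;0 0 0 0 0 0 0;0 0 0 0 0 0 0;0 0 0 0 0 0 0;0 0 0 0 0 0 0;0 0 0 0 0 0 0")

```text
t: 37.55
position: [0.4295, 0.0498, 0.1346]
eef_rot: [[0.086, -0.996, -0.0], [-0.996, -0.086, -0.0], [0.0, 0.0, -1.0]]
ft_force: [0.2, 0.3, -2.6]
grip_width: 0.0271
```

Request:
jog_arm(increments="0 0 0 0 0 0 0;0 0 0 0 0 0 0;0 0 0 0 0 0 0;0 0 0 0 0 0 0;0 0 0 0 0 0 0;0 0 0 0 0 0 0;0 0 0 0 0 0 0;0 0 0 0 0 0 0")

```text
t: 38.35
position: [0.4295, 0.0498, 0.1346]
eef_rot: [[0.086, -0.996, -0.0], [-0.996, -0.086, 0.0], [-0.0, 0.0, -1.0]]
ft_force: [-0.6, -0.2, -2.7]
grip_width: 0.027
```

```bash
python3 - <<'E'
from fit import *
o=st();aim(o)
go([.4978,.3596,.163],down(-79.87))
E
```

```text
t 38.35 pos [0.429 0.05  0.135] yaw -85.06295475771171 z [-0.  0. -1.] F [-0.616 -0.217 -2.695] grip 0.027048191660060585 q [ 32.952   1.086 -34.698  -0.002 -54.216  61.986]
hit [0.621 0.066 0.02 ] board [61.804 44.786] dist 0.1411162989023765
 cm [-30.274  -9.473  -2.839] rot [ 0.     0.    -0.091]
```

Request:
jog_arm(increments="0 -1 -0.3 -0.5 0 0 0;0 -4 -1.3 -1.5 0 0 -0.02;0 -8 -2.5 -2.5 0 0 -0.04;0 -13 -4 -2.8 0 0 -0.06;0 -18 -5.6 -2.8 0 0 -0.08;0 -23 -7.2 -2.8 0 0 -0.09;0 -27 -8.5 -2.8 0 0 -0.09;0 -29.5 -9.2 -2.8 0 0 -0.09")

```text
t: 39.15
position: [0.4963, 0.356, 0.1623]
eef_rot: [[0.177, -0.984, 0.001], [-0.984, -0.177, 0.0], [-0.0, -0.001, -1.0]]
ft_force: [-0.5, -0.4, -3.4]
grip_width: 0.0272
```

Request:
jog_arm(increments="0 -0.7 -0.2 0 0 0 0;0 -0.7 -0.2 0 0 0 0;0 -0.7 -0.2 0 0 0 0;0 -0.7 -0.2 0 0 0 0;0 -0.7 -0.2 0 0 0 0;0 -0.7 -0.2 0 0 0 0;0 -0.7 -0.2 0 0 0 0;0 -0.7 -0.2 0 0 0 0")

```text
t: 39.95
position: [0.4965, 0.3587, 0.1628]
eef_rot: [[0.175, -0.985, 0.0], [-0.985, -0.175, 0.0], [-0.0, -0.0, -1.0]]
ft_force: [-0.4, 0.6, -3.1]
grip_width: 0.027
```

```bash
python3 - <<'E'
from fit import *
o=st()
go([.4976,.3592,.0134],down(-79.87))
E
```

```text
t 39.95 pos [0.497 0.359 0.163] yaw -79.92214432212579 z [ 0.  0. -1.] F [-0.363  0.553 -3.112] grip 0.027027836036549558 q [ 54.09   16.648 -11.371  -0.    -61.964  45.988]
 cm [-0.029 -0.111 14.941] rot [-0.     0.    -0.001]
```

Request:
jog_arm(increments="0 -0.1 -0.1 3 0 0 0;0 -0.1 -0.1 6 0 0 0;0 -0.1 -0.1 9 0 0 0;0 -0.1 -0.1 11 0 0 0;0 -0.1 -0.1 12.5 0 0 0;0 -0.1 -0.1 13.7 0 0 0;0 -0.1 -0.1 14.4 0 0 0;0 -0.1 -0.1 14.8 0 0 0")

```text
t: 40.75
position: [0.4973, 0.36, 0.0143]
eef_rot: [[0.175, -0.985, -0.0], [-0.985, -0.175, -0.0], [0.0, 0.0, -1.0]]
ft_force: [0.1, 0.8, -3.2]
grip_width: 0.0271
```

```bash
python3 - <<'E'
from fit import *
o=st();go([.4976,.3592,.0134],down(-79.87))
E
```

```text
t 40.75 pos [0.497 0.36  0.014] yaw -79.90007853164813 z [-0. -0. -1.] F [ 0.129  0.81  -3.188] grip 0.027123287669071093 q [ 54.109  25.623 -20.185   0.008 -44.204  45.986]
 cm [ 0.088 -0.011  0.085] rot [ 0.    -0.    -0.001]
```

Request:
jog_arm(increments="0 0 0 0.1 0 0 0;0.65 0 0 0.1 0 0 0;0.65 0 0 0.1 0 0 0;0.65 0 0 0.1 0 0 0;0.65 0 0 0.1 0 0 0;0.65 0 0 0 0 0 0;0.65 0 0 -1.5 0 0 0;0.65 0 0 -4 0 0 0")

```text
t: 41.55
position: [0.4964, 0.359, 0.0535]
eef_rot: [[0.175, -0.985, -0.002], [-0.985, -0.175, -0.003], [0.002, 0.003, -1.0]]
ft_force: [0.5, -0.1, 0.5]
grip_width: 0.0553
```

Request:
jog_arm(increments="0.65 0 0 -4 0 0 0;0.65 0 0 -8 0 0 0;0.65 0 0 -12 0 0 0;0.65 0 0 -16 0 0 0;0.65 0 0 -18 0 0 0;0.65 0 0 -18 0 0 0;0.65 0 0 -18 0 0 0;0.65 0 0 -18 0 0 0")

```text
t: 42.35
position: [0.4967, 0.3596, 0.2334]
eef_rot: [[0.175, -0.985, -0.001], [-0.985, -0.175, -0.001], [0.001, 0.002, -1.0]]
ft_force: [-0.2, 0.6, -0.5]
grip_width: 0.0556
```

```bash
python3 - <<'E'
from fit import *
o=st()
im=snap('wrist','w14.png')
for k,z in (('wand',.035),('nozzle',.021),('cradle',0)):
    for r in finder.tip_of(k,'wrist')[:1]:print(k,r,back('wrist',r['centre'][1]*512,r['centre'][0]*384,z,o))
go([.53,-.29,.26],down(-174.5));go([.55,-.305,.26],down(-174.5))
E
```

```text
t 42.35 pos [0.497 0.36  0.233] yaw -79.91387817430645 z [-0.001 -0.001 -1.   ] F [-0.151  0.59  -0.519] grip 0.05558187969923871 q [ 54.11   14.055  -5.389  -0.024 -70.665  45.984]
wand {'centre': [0.4125, 0.4883], 'p': 0.92} [0.498 0.364 0.035]
nozzle {'centre': [0.1341, 0.4977], 'p': 0.75} [0.619 0.38  0.021]
cradle {'centre': [0.3977, 0.4945], 'p': 0.73} [0.5   0.361 0.   ]
 cm [64.551  8.149 -2.555] rot [ 0.    -0.002  1.651]
 cm [66.379  6.443 -2.555] rot [ 0.    -0.002  1.651]
```

Request:
jog_arm(increments="0 66.4 6.4 -3 0 0 1.65;0 66.4 6.4 -3 0 0 1.65;0 66.4 6.4 -3 0 0 1.65;0 66.4 6.4 -3 0 0 1.65;0 66.4 6.4 -3 0 0 1.65;0 66.4 6.4 -3 0 0 1.65;0 66.4 6.4 -3 0 0 1.65;0 66.4 6.4 -3 0 0 1.65")

```text
t: 43.35
position: [0.5289, -0.0402, 0.2526]
eef_rot: [[-0.857, -0.515, -0.0], [-0.515, 0.857, -0.0], [0.0, -0.0, -1.0]]
ft_force: [2.3, -0.7, -0.4]
grip_width: 0.0
```

```bash
python3 - <<'E'
from fit import *
st();go([.551,-.313,.26],down(-174.5))
E
```

```text
t 43.35 pos [ 0.529 -0.04   0.253] yaw -148.99087370141615 z [-0. -0. -1.] F [ 2.266 -0.71  -0.415] grip 3.398281353386584e-05 q [ 16.851   5.354 -13.607   0.003 -71.044  14.157]
 cm [ 12.161 -24.517  -0.743] rot [-0.    -0.     0.445]
```

Request:
jog_arm(increments="0 12.2 -24.5 -0.7 0 0 0.445;0 12.2 -24.5 -0.7 0 0 0.445;0 12.2 -24.5 -0.7 0 0 0.445;0 12.2 -24.5 -0.7 0 0 0.445;0 12.2 -24.5 -0.7 0 0 0.445;0 12.2 -24.5 -0.7 0 0 0.445;0 12.2 -24.5 -0.7 0 0 0.445;0 12.2 -24.5 -0.7 0 0 0.445")

```text
t: 44.15
position: [0.5521, -0.3114, 0.2586]
eef_rot: [[-0.995, -0.1, -0.002], [-0.1, 0.995, 0.001], [0.001, 0.001, -1.0]]
ft_force: [-0.0, 0.3, -0.4]
grip_width: 0.0002
```

```bash
python3 - <<'E'
from fit import *
o=st();ball(o,('wrist','scene'));im=snap('wrist','w15.png')
for r in finder.tip_of('drain_base','wrist')[:1]: print(r,back('wrist',r['centre'][1]*512,r['centre'][0]*384,0,o))
go([.551,-.313,.05],down(-174.5))
E
```

```text
t 44.15 pos [ 0.552 -0.311  0.259] yaw -174.24682224314896 z [-0.002  0.001 -1.   ] F [-0.049  0.347 -0.397] grip 0.00018633488766102037 q [-11.822  15.289  -0.468  -0.012 -74.334  17.578]
ball wrist 301.7843322753906 154.7779541015625 11.36312484741211 [ 0.502 -0.332  0.092]
ball scene 156.8333282470703 137.5 3.2060022354125977 [ 0.5   -0.33   0.092]
{'centre': [0.3607, 0.6154], 'p': 0.96} [ 0.471 -0.342  0.   ]
 cm [ 0.202 -0.292 20.977] rot [0.    0.    0.007]
```

Request:
jog_arm(increments="0 0.2 -0.2 3 0 0 0;0 0.2 -0.2 7 0 0 0;0 0.2 -0.2 11 0 0 0;0 0.2 -0.2 15 0 0 0;0 0.2 -0.2 18 0 0 0;0 0.2 -0.2 20 0 0 0;0 0.2 -0.2 21 0 0 0;0 0.2 -0.2 21 0 0 0")

```text
t: 45.15
position: [0.5503, -0.3123, 0.0487]
eef_rot: [[-0.995, -0.103, -0.002], [-0.103, 0.995, 0.0], [0.002, 0.001, -1.0]]
ft_force: [-0.6, 0.4, 0.4]
grip_width: 0.0
```

```bash
python3 - <<'E'
from fit import *
o=st();go([.469,-.343,.05]);go([.461,-.346,.05])
E
```

```text
t 45.15 pos [ 0.55  -0.312  0.049] yaw -174.09226767173666 z [-0.002  0.    -1.   ] F [-0.628  0.365  0.429] grip 1.0593206221520878e-05 q [-11.93   24.751 -15.874  -0.006 -49.488  17.842]
 cm [ 8.402 -2.22  -0.119] rot [0. 0. 0.]
 cm [ 9.228 -2.436 -0.118] rot [0. 0. 0.]
```

Request:
jog_arm(increments="0 1.2 -0.3 0 0 0 0;0 2.4 -0.6 0 0 0 0;0 3.6 -0.9 0 0 0 0;0 4.8 -1.3 0 0 0 0;0 6 -1.6 0 0 0 0;0 7 -1.8 0 0 0 0;0 7.8 -2 0 0 0 0;0 8.3 -2.2 0 0 0 0")

```text
t: 45.95
position: [0.4689, -0.3436, 0.0493]
eef_rot: [[-0.995, -0.101, -0.001], [-0.101, 0.995, 0.001], [0.001, 0.001, -1.0]]
ft_force: [1.1, 0.9, 0.3]
grip_width: 0.0
```

Request:
jog_arm(increments="0 0.1 0 0 0 0 0;0 0.2 0 0 0 0 0;0 0.3 -0.1 0 0 0 0;0 0.4 -0.1 0 0 0 0;0 0.4 -0.1 0 0 0 0;0 0.4 -0.1 0 0 0 0;0 0.4 -0.1 0 0 0 0;0 0.4 -0.1 0 0 0 0")

```text
t: 46.75
position: [0.4666, -0.3449, 0.0496]
eef_rot: [[-0.995, -0.102, 0.0], [-0.102, 0.995, 0.0], [-0.0, 0.0, -1.0]]
ft_force: [0.8, 0.6, 0.2]
grip_width: 0.0001
```

```bash
python3 - <<'E'
from fit import *
o=st();ball(o,('wrist','scene'))
E
```

```text
t 46.75 pos [ 0.467 -0.345  0.05 ] yaw -174.1539098032865 z [ 0.  0. -1.] F [0.773 0.6   0.226] grip 0.00012474409039487934 q [-17.167  20.475 -22.874  -0.001 -46.651  23.013]
ball wrist 318.53887939453125 259.8023681640625 30.914268493652344 [ 0.438 -0.351  0.092]
```

Request:
jog_arm(increments="0 0.1 0 0 0 0 0;0 0.2 -0.1 0 0 0 0;0 0.3 -0.1 0 0 0 0;0 0.4 -0.1 0 0 0 0;0 0.4 -0.1 0 0 0 0;0 0.4 -0.1 0 0 0 0;0 0.4 -0.1 0 0 0 0;0 0.4 -0.1 0 0 0 0")

```text
t: 47.65
position: [0.4625, -0.3463, 0.0496]
eef_rot: [[-0.995, -0.102, -0.0], [-0.102, 0.995, 0.0], [0.0, 0.0, -1.0]]
ft_force: [0.1, -0.8, 0.3]
grip_width: 0.0002
```

Request:
jog_arm(increments="0 0.1 0 0 0 0 0;0 0.2 -0.1 0 0 0 0;0 0.3 -0.1 0 0 0 0;0 0.3 -0.1 0 0 0 0;0 0.3 -0.1 0 0 0 0;0 0.3 -0.1 0 0 0 0;0 0.3 -0.1 0 0 0 0;0 0.3 -0.1 0 0 0 0")

```text
t: 48.45
position: [0.4596, -0.3476, 0.0496]
eef_rot: [[-0.995, -0.102, -0.0], [-0.102, 0.995, 0.0], [0.0, 0.0, -1.0]]
ft_force: [-0.6, 0.0, -0.3]
grip_width: -0.0003
```

```bash
python3 - <<'E'
from fit import *
o=st();ball(o,('wrist','scene'))
E
```

```text
t 48.45 pos [ 0.46  -0.348  0.05 ] yaw -174.1574194696465 z [-0.  0. -1.] F [-0.608  0.004 -0.279] grip -0.0003416524637549556 q [-17.656  20.168 -23.371   0.001 -46.471  23.498]
ball wrist 317.26336669921875 255.88168334960938 29.848678588867188 [ 0.432 -0.356  0.092]
```

Request:
jog_arm(increments="0 0.1 0 0 0 0 0;0 0.2 -0.1 0 0 0 0;0 0.3 -0.1 0 0 0 0;0 0.3 -0.1 0 0 0 0;0 0.3 -0.1 0 0 0 0;0 0.3 -0.1 0 0 0 0;0 0.3 -0.1 0 0 0 0;0 0.3 -0.1 0 0 0 0")

```text
t: 49.35
position: [0.4568, -0.3489, 0.0496]
eef_rot: [[-0.995, -0.102, -0.0], [-0.102, 0.995, -0.0], [0.0, 0.0, -1.0]]
ft_force: [0.6, -0.1, -0.5]
grip_width: -0.0001
```

```bash
python3 - <<'E'
from fit import *
o=st();ball(o,('wrist','scene'))
E
```

```text
t 49.35 pos [ 0.457 -0.349  0.05 ] yaw -174.15582782164665 z [-0. -0. -1.] F [ 0.564 -0.129 -0.479] grip -0.00013069299223720298 q [-17.88   20.046 -23.563   0.003 -46.396  23.722]
ball wrist 316.3885498046875 255.0331268310547 29.664113998413086 [ 0.43  -0.358  0.092]
```

Request:
jog_arm(increments="0 0.1 0 0 0 0 0;0 0.2 -0.1 0 0 0 0;0 0.3 -0.1 0 0 0 0;0 0.4 -0.1 0 0 0 0;0 0.4 -0.1 0 0 0 0;0 0.4 -0.1 0 0 0 0;0 0.4 -0.1 0 0 0 0;0 0.4 -0.1 0 0 0 0")

```text
t: 50.25
position: [0.456, -0.3499, 0.0498]
eef_rot: [[-0.995, -0.102, 0.005], [-0.102, 0.995, -0.0], [-0.005, -0.001, -1.0]]
ft_force: [9.1, 5.1, -3.5]
grip_width: -0.0002
```

```bash
python3 - <<'E'
from fit import *
o=st();ball(o,('wrist',))
E
```

```text
t 50.25 pos [ 0.456 -0.35   0.05 ] yaw -174.12559252774676 z [ 0.005 -0.    -1.   ] F [ 9.052  5.141 -3.458] grip -0.00022306596141405668 q [-18.056  19.895 -23.727  -0.095 -46.1    23.997]
ball wrist 315.0 255.5 29.415231704711914 [ 0.429 -0.358  0.092]
```

Request:
jog_arm(increments="0 -1.5 0.4 0 0 0 0;0 -3.5 0.9 0 0 0 0;0 -5 1.3 -1 0 0 0;0 -5 1.3 -5 0 0 0;0 -5 1.3 -10 0 0 0;0 -5 1.3 -15 0 0 0;0 -5 1.3 -19 0 0 0;0 -5 1.3 -20 0 0 0")

```text
t: 51.1
position: [0.504, -0.3331, 0.2563]
eef_rot: [[-0.995, -0.103, 0.008], [-0.103, 0.995, -0.004], [-0.007, -0.005, -1.0]]
ft_force: [0.6, 0.1, 0.0]
grip_width: 0.0002
```

```bash
python3 - <<'E'
from fit import *
o=st();ball(o,('wrist',))
for k,z in (('plate_green',.012),('plate_yellow',.012),('wand',.035),('cradle',0),('saucers',0),('mister',0)):
  for n in('top','scene'):
    if k=='plate_green': snap(n,'fin_'+n+'.png')
    for r in finder.tip_of(k,n)[:2]:
        X=back(n,r['centre'][1]*512,r['centre'][0]*384,z);print(k,n,round(r['p'],2),X,w2b(X)*1000)
a=cv2.imread('pics/fin_scene.png')[60:360,60:440];cv2.imwrite('pics/fin.png',cv2.resize(a,(760,600),interpolation=cv2.INTER_CUBIC))
E
```

```text
t 51.1 pos [ 0.504 -0.333  0.256] yaw -174.09551454059394 z [ 0.008 -0.004 -1.   ] F [0.628 0.115 0.04 ] grip 0.00017982126961395777 q [-14.874  12.104  -5.017   0.116 -72.393  20.743]
ball wrist 326.1129150390625 153.88710021972656 11.560306549072266 [ 0.429 -0.358  0.092]
plate_green top 0.64 [ 0.644 -0.105  0.012] [  68.497 -128.487]
plate_green scene 0.63 [ 0.638 -0.108  0.012] [  61.793 -130.332]
plate_yellow top 0.79 [0.62  0.067 0.012] [60.168 45.988]
plate_yellow top 0.61 [0.331 0.119 0.012] [-222.066  124.591]
plate_yellow scene 0.74 [0.495 0.362 0.012] [-35.702 350.99 ]
plate_yellow scene 0.7 [ 0.338 -0.142  0.012] [-239.498 -135.583]
wand scene 0.69 [ 0.719 -0.349  0.035] [ 120.312 -378.322]
wand scene 0.66 [0.499 0.357 0.035] [-32.883 345.419]
cradle top 0.66 [0.499 0.367 0.   ] [-31.248 355.022]
cradle scene 0.97 [0.492 0.365 0.   ] [-38.601 353.988]
saucers top 0.94 [0.708 0.38  0.   ] [177.618 348.346]
saucers scene 0.85 [0.698 0.37  0.   ] [167.191 339.771]
mister scene 0.8 [ 0.708 -0.376  0.   ] [ 106.695 -403.907]
mister scene 0.61 [ 0.627 -0.124  0.   ] [  49.784 -145.08 ]
```

View pics/fin.png

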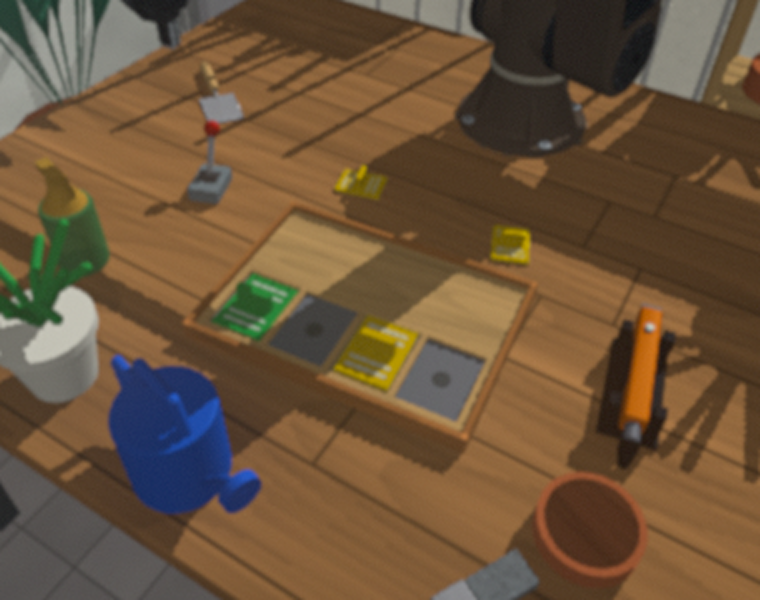

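```bash
python3 -c "
from h import *
print(arm.finish_job())"
```

```text
the job is handed in; nothing more can be done
None
```

The rinse job is done and handed in at about 51 s; no verdict is reported.

**What I did**
- **Plates:** Only green and yellow were there. Yellow was the largest of the three lookalikes, the one on the board. I slid green into pocket 0 and yellow into pocket 2.
- **Drain and spray:** I pushed the lever open to its stop, then sprayed green and then yellow for about 5 s each. By my calculation, the aim was within 2 mm of each plate's middle, from 14 cm.
- **Putting back:** The wand went back in its cradle and I pushed the lever shut to its stop.

**Last checks**
- **Plates and wand:** The final picture shows both plates flat in their pockets and the wand in its cradle.
- **Lever:** The ball's total swing measured 78 mm, which matches the full 1.0 rad.
- **Bystanders:** The mister and saucers look untouched. In the last top picture the network did not find the mister, and in the scene picture it placed it about 2 cm off; the mister looks unmoved there.

**What disagreed or went wrong**
- **First grasp:** The fingertips were about 20 mm short of the reported tool point, so the first grasp closed just above green's rib. I corrected for this and the next grasp held.
- **Opening push:** My push on the lever reached about 55 N at the fingertips against the stop. That is over the 40 N limit if fingertips count as arm or gripper body, though below the 120 N wrist limit.
- **Wrist camera:** It read a few millimetres off sideways, so I aligned the plates relative to the pockets.

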